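Clear the watchmaker's bench

TASK

Clear the bench for the next watch: while the loose parts bin is still on the bench, put the blue movement holder in it, then hang the bin by its lip over the free stretch of the louvered panel's rail. Stack all the covered parts trays in one neat pile centred on the aluminium base plate, lined up with the plate and with their edges flush, and lay the white lid flush on top. Do not push about or tip the dust dome or the oil jar.

Things in the scene. Friction and masses are not known exactly. Their poses are not given: they have to be found in the camera images.
- tray1: one of five identical covered parts trays (three to five are present): flat grey plastic slab with a clear top, solid box 66 mm (its x) by 50 mm (its y) by 16 mm high, about 70 g. Origin at the centre of its underside, z up. Half-turn symmetric outside; in the pile either face may be up.
- tray2: one of five identical covered parts trays (three to five are present): flat grey plastic slab with a clear top, solid box 66 mm (its x) by 50 mm (its y) by 16 mm high, about 70 g. Origin at the centre of its underside, z up. Half-turn symmetric outside; in the pile either face may be up.
- tray3: one of five identical covered parts trays (three to five are present): flat grey plastic slab with a clear top, solid box 66 mm (its x) by 50 mm (its y) by 16 mm high, about 70 g. Origin at the centre of its underside, z up. Half-turn symmetric outside; in the pile either face may be up.
- tray4: one of five identical covered parts trays (three to five are present): flat grey plastic slab with a clear top, solid box 66 mm (its x) by 50 mm (its y) by 16 mm high, about 70 g. Origin at the centre of its underside, z up. Half-turn symmetric outside; in the pile either face may be up.
- tray5: one of five identical covered parts trays (three to five are present): flat grey plastic slab with a clear top, solid box 66 mm (its x) by 50 mm (its y) by 16 mm high, about 70 g. Origin at the centre of its underside, z up. Half-turn symmetric outside; in the pile either face may be up.
- lid: the flat white lid of the pile: plate 66 mm (x) by 50 mm (y) by 5 mm thick with a round teal knob in the middle (20 mm diameter from 11 to 25 mm above the underside, on a thinner neck). Origin at the centre of the plate's underside, z up, about 50 g.
- stand: low aluminium base plate fixed to the bench, 92 mm (x) by 76 mm (y) by 12 mm high, flat top. Origin at the centre of its underside; the pile goes on it with long sides along its x.
- stand_top (a point): centre of the base plate's top face, 12 mm above the bench; axes as the base plate.
- bin: loose grey open bin, 84 mm deep (its x), 60 wide (y), 45 high, walls and floor 3 mm, about 120 g; pale label in front (-x). Origin at the centre of its underside, z up. On the top edge of its back (+x) a 54 mm wide lip reaches out 17 mm and turns down 12 mm: a hook with 11 mm free behind the back wall, 14 at its mouth. Can be gripped across its 60 mm width.
- bin_lip (a point): point under the bin's lip: on the lip's underside, 5 mm behind the back wall's outer face, 45 mm above the bin's underside, mid width. Axes as the bin.
- rail (a point): middle of the free stretch of the louvered panel's top rail, on its top edge, 140 mm above the bench. The rail: fixed upright strip 4 mm thick, 70 mm tall, a 30 mm gap behind it, nothing higher near. y runs along the rail, z up, -x out of the front, where bins hang: a hung bin has nearly these axes. Free 90 mm to +y; to -y a fixed bin like the loose one begins at 125 mm.
- holder: round blue movement holder with a watch movement in its top: cylinder 34 mm diameter (up to 36 over its ribs), 24 mm high, about 60 g. Origin at the centre of its underside, z up.
- dome: clear dust dome with a teal knob, bystander covering delicate parts: 104 mm diameter, 79 mm high; origin at the centre of its underside. Leave alone.
- oil: small amber oil jar, bystander, 32 mm diameter, 55 mm high; origin at the centre of its underside. Leave alone.

How it is judged:
By the outcome, as a careful person would: the job done as asked, in the order asked, and still so for the second after the job is handed in, with the robot touching nothing.
Of tray1, tray2, tray3, tray4, tray5 only 3 to 5 are there at a start; the rules pass over those that are not, and their reading is None.
At some moment in a run one of tray1, tray2, tray3, tray4, tray5 may be knocked a few centimetres aside while the robot is not near it.
Once in a run the grip may slacken for a moment while it holds something.
It also fails if it takes over 210 s, if anything falls off the work surface, if the arm or the gripper's body presses on something with over 40 N, if the wrist force passes 120 N, or if a joint passes its speed limit or range.

ROBOT

A 7-joint arm with a two-finger parallel gripper is mounted at the origin on the work surface. World frame = base frame: x ahead of the robot, y to its left, z up, the work surface at z = 0. Lengths are in m, angles in rad, forces in N, time in s.
With the tool pointing down it reaches from about 0.4 to 0.85 m from the base axis. Payload 4.5 kg.
Tool frame: the origin (TCP) lies at the centre of the arm's flange, where the gripper is bolted on; the fingertips stand 166 mm ahead of it and the grasp point (between the pads) lies 147 mm ahead of it (r.grip_depth is the distance from the TCP to the grasp point, in m); z points along the fingers, y is the line along which they close (so a half turn about z gives the same grasp; the last joint's range is limited). The gripper opens to 88 mm and grips with 3 to 60 N. Pads are 18 mm wide; open, the fingers measure 123 mm over their backs; the gripper's body (75 mm by 187 mm) begins 45 mm behind the grasp point.
Start: joints at [0.034, 0.689, -0.195, 1.565, 0.157, 0.902, -0.215], TCP at [0.625, 0, 0.405] pointing down, gripper open.
Joint ranges: [-3.01, 3.01], [-0.46, 2.08], [-1.47, 1.51], [0.13, 2.56], [-1, 4.14], [0.04, 2.09], [-2.66, 2.66]. Speed limits (rad/s): [2.57, 2.57, 3.14, 3.14, 3.14, 3.14, 3.14].

INTERFACE

Orientations are given as a unit quaternion [x, y, z, w].
In Python, from plant import status, cams, r, finder gives the robot as it stands.
- The arm moves only by the tool play_rows, never from a script. Its argument "rows" is a list of rows, each a list of 7 numbers: the opening in per cent of the stroke, from 0 (shut) to 100 (fully open), then the shift along the tool's x, y, z in m, then the turn, a rotation vector about the tool's x, y, z in degrees. A call has 1 to 8 rows; each row shifts and turns the commanded pose from where the row before left it, along the tool's axes as they then stand; what a row does not reach is not made up. A row lasts 1/8 s, in which the tool goes at most 62.5 mm and 10.7 degrees, less where a joint would pass 70% of its speed; a pose out of reach is approached as far as the arm can. A call with a gripper value outside its range is refused whole. The fingers move at their own pace and stop on an object; "grip_force" is the grip in N (left out, the last holds). Time passes only in rows, so rows that do not move let the fingers close. It gives the time, the measured TCP pose, the force, the opening and the grip force at its end, in the units of the state.
- status.get_state(): the state, without advancing time (a new reading comes with each control period).
- cams.snapshot(name): name is "scene" or "side" or "wrist"; returns the picture (480x640x3 uint8, red, green, blue); there is no depth.
- cams.camera_params(name): a dict with "vfov" (degrees; the focal length in pixels is half the picture's height over the tangent of half this angle, whatever the lens; pixels are square), "cx", "cy" (the principal point, pixels), "R" (3x3) and "t" (3): a world point X has camera coordinates R X + t; the wrist camera has in their place "tool_from_camera" (4x4, takes a point from camera to tool coordinates, whose origin is the TCP and whose axes are the flange's). Camera axes: x right, y down, z forward; pixel columns grow to the right and rows downward; lengths in m; the calibration is good to about 2 mm. A picture is of the moment at which its call begins: read the wrist's pose just before it. camera_params takes no time and is no camera call.
- r.finish_job(): hands the job in; it is judged then, once.
Trained networks look in the newest picture that a camera, given by its name, has taken for a name from the list of things; names that differ only in an ending like _2 or _b are one class to them, and where a whole thing is asked for, a point or a joint stands for the part that bears it (a point fixed in the world has none). Each returns a list of dicts, best first, with "score" (0 to 1); they miss things now and then, are a little off and sometimes report something else, mostly with a low value. They report only what shows in the picture. A call takes as long as a camera call.
- finder.spot_in(camera, label): "at" ([x, y, z] in m, in the coordinates of the camera as it stood for that picture, good to about 4 mm: the middle of the surface that is visible of it).
- finder.regions_of(camera, label): "mask" (480x640 bool, what is visible of it).
The state is a dict: "clock": time; "q": joint angles; "qd": joint speeds; "joint_torque": joint torques, N m; "tool_pos": TCP position; "eef_rot": TCP orientation; "contact_force": force on the tool from outside, world axes, zero at the start; "moment": the same for the moment, N m; "opening": opening from 0.0 (shut) to 1.0 (fully open); "finger_force": force on a finger pad.
Only numpy, scipy, OpenCV 4.12 (cv2) and the standard library are available. Lean on these libraries where they do the work, as an engineer would, in place of code of your own. Each camera call takes 0.05 s, during which the arm holds its last target. There are 200 camera calls.

## Working session

There is one attempt and no reset: what is moved stays moved. The work goes in short steps, Python scripts to look and compute and a tool call to move; the robot and the scene stay as the last step left them, time stands still between calls to the robot, and variables do not carry over. Pictures are saved under pics/ and viewed, at most 14 in all, crops included, and the job is handed in when it is done.

Besides the shell and the picture viewer there is one more tool, called after "Call:" as name([rows], argument=value, ...), one row to a line, values as JSON. play_rows: Moves the arm, as the interface text tells. Its arguments: {"type":"object","properties":{"rows":{"type":"array","items":{"type":"array","items":{"type":"number"}}},"grip_force":{"type":"number"}},"required":["rows"]}

```bash
ls; mkdir -p pics
cat > h.py <<'E'
import numpy as np, cv2
from scipy.spatial.transform import Rotation as Ro
from plant import status, cams, r, finder
def snap(n,f=None):
    s=status.get_state(); im=cams.snapshot(n)
    if f: cv2.imwrite('pics/'+f,im[:,:,::-1])
    return s,im
def pose(n,s):
    "camera->world R,t and K"
    p=cams.camera_params(n); f=240/np.tan(np.radians(p['vfov'])/2)
    K=np.array([[f,0,p['cx']],[0,f,p['cy']],[0,0,1]])
    if 'R' in p:
        R=np.array(p['R']).T; t=-R@np.array(p['t'])
    else:
        T=np.array(p['tool_from_camera']); Rw=Ro.from_quat(s['eef_rot']).as_matrix()
        R=Rw@T[:3,:3]; t=Rw@T[:3,3]+np.array(s['tool_pos'])
    return R,t,K
def w(n,s,c):
    R,t,K=pose(n,s); return R@np.array(c)+t
def px2w(n,s,uv,z):
    R,t,K=pose(n,s); uv=np.atleast_2d(np.asarray(uv,float))
    d=(R@np.linalg.inv(K)@np.c_[uv,np.ones(len(uv))].T).T
    return t+d*((z-t[2])/d[:,2])[:,None]
def rect(n,s,mask,z):
    "min area rect of mask projected at height z: centre,size,yaw of long side deg"
    c,_=cv2.findContours(mask.astype(np.uint8),cv2.RETR_EXTERNAL,cv2.CHAIN_APPROX_NONE)
    c=max(c,key=cv2.contourArea)[:,0,:]
    P=px2w(n,s,c,z)[:,:2]
    (cx,cy),(a,b),th=cv2.minAreaRect((P*1000).astype(np.float32))
    if a<b: a,b,th=b,a,th+90
    return np.round([cx,cy,a,b,(th+90)%180-90],1)
E
python3 - <<'E'
from h import *
print(cams.camera_params('scene')); print(cams.camera_params('wrist'))
for n in ['scene','side','wrist']:
    s,im=snap(n,n+'0.png')
    for l in ['tray1','lid','stand','bin','rail','holder','dome','oil']:
        try:
            for d in finder.spot_in(n,l):
                if d['score']>.25: print(n,l,round(d['score'],2),np.round(w(n,s,d['at']),3))
        except Exception as e: print(n,l,e)
E
```

```text
pics
{'vfov': 54.332146810941715, 'cx': 322.9617161255578, 'cy': 239.12840590948366, 'R': array([[-0.47382845,  0.88055745,  0.01025598],
       [ 0.67212523,  0.36914674, -0.6418554 ],
       [-0.56897651, -0.29723604, -0.76675711]]), 't': array([ 0.25837393, -0.34069791,  1.38334694])}
{'vfov': 68.19785427817305, 'cx': 322.8025535843747, 'cy': 240.35733076976743, 'tool_from_camera': array([[ 2.28862444e-04, -9.46548082e-01, -3.22562669e-01,
         8.46175982e-02],
       [ 9.99999842e-01,  5.07731845e-05,  5.60520993e-04,
         6.44751465e-04],
       [-5.14182537e-04, -3.22562746e-01,  9.46547944e-01,
         2.07178846e-02],
       [ 0.00000000e+00,  0.00000000e+00,  0.00000000e+00,
         1.00000000e+00]])}
scene tray1 0.74 [ 0.624 -0.209  0.014]
scene tray1 0.67 [0.49  0.04  0.017]
scene tray1 0.62 [ 0.613 -0.339  0.013]
scene lid 0.75 [ 0.494 -0.221  0.003]
scene stand 0.57 [ 0.653 -0.041  0.013]
scene stand 0.47 [ 0.624 -0.209  0.014]
scene bin 0.6 [0.462 0.19  0.03 ]
scene rail 0.83 [0.591 0.4   0.095]
scene holder 0.56 [0.606 0.12  0.02 ]
scene dome 0.71 [0.789 0.142 0.046]
scene oil 0.73 [ 0.759 -0.177  0.048]
side tray1 0.74 [ 0.613 -0.205  0.015]
side tray1 0.69 [0.477 0.049 0.015]
side tray1 0.65 [ 0.601 -0.331  0.016]
side tray1 0.41 [ 0.473 -0.212  0.004]
side lid 0.58 [ 0.476 -0.213  0.006]
side stand 0.61 [ 0.635 -0.032  0.01 ]
side rail 0.72 [ 0.633 -0.032  0.008]
side rail 0.66 [0.513 0.408 0.092]
side holder 0.73 [0.591 0.13  0.02 ]
side dome 0.85 [0.751 0.157 0.038]
side oil 0.75 [ 0.741 -0.176  0.031]
side oil 0.6 [0.517 0.409 0.094]
wrist tray1 0.79 [0.483 0.041 0.013]
wrist tray1 0.7 [ 0.608 -0.329  0.02 ]
wrist tray1 0.69 [ 0.617 -0.201  0.017]
wrist lid 0.8 [ 0.5   -0.213  0.005]
wrist stand 0.78 [ 0.643 -0.036  0.016]
wrist bin 0.92 [0.45  0.163 0.012]
wrist holder 0.66 [0.6   0.126 0.023]
wrist dome 0.84 [0.759 0.136 0.043]
wrist oil 0.71 [ 0.738 -0.176  0.042]
```

View pics/scene0.png

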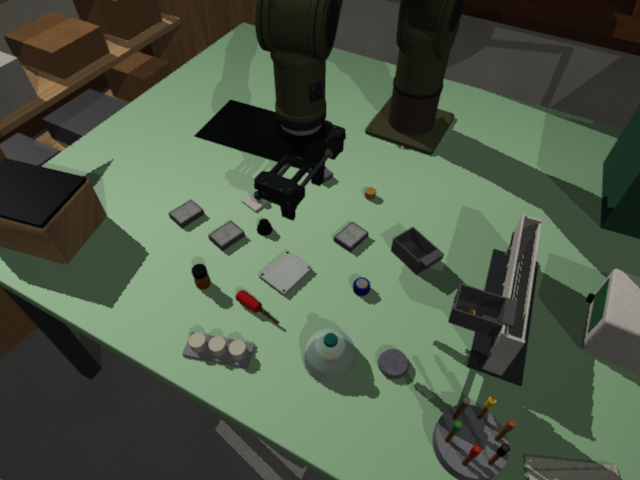

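View pics/wrist0.png

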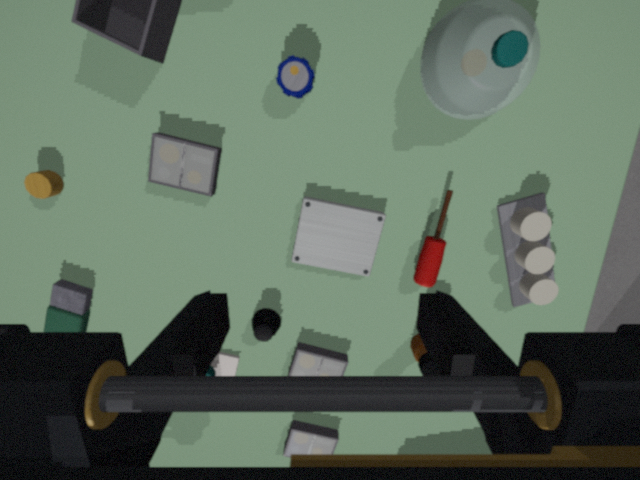

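View pics/side0.png

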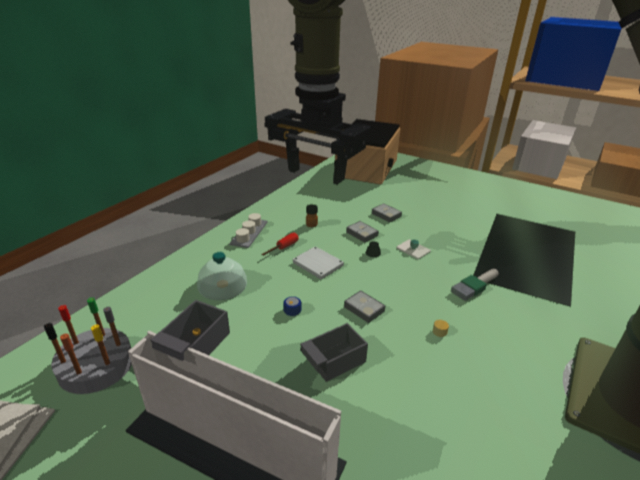

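The scene shows three trays (px 187,213; 227,235; 351,236 in the scene view), the stand at 287,272, the lid half hidden under the gripper, the loose bin at 417,250 and the panel at right facing -y. I'll measure the masks once, then move.

Run:
```python
from h import *
s=status.get_state(); print(s['clock'],np.round(Ro.from_quat(s['eef_rot']).as_matrix(),3).tolist())
for n in ['wrist','scene']:
    s,im=snap(n)
    for l,z in [('tray1',.016),('stand',.012),('bin',.045),('holder',.024),('lid',.005)]:
        for d in finder.regions_of(n,l):
            if d['score']>.4: print(n,l,round(d['score'],2),rect(n,s,d['mask'],z), d['mask'].sum())
s,im=snap('scene'); 
c=im[180:400,370:600]; cv2.imwrite('pics/c1.png',cv2.resize(c,None,fx=3,fy=2.7,interpolation=2)[:600,:,::-1])
```

```text
1.35 [[0.0, 1.0, 0.0], [1.0, -0.0, 0.0], [0.0, 0.0, -1.0]]
wrist tray1 0.83 [483.6  40.9  69.9  52.4 -13.9] 3506
wrist tray1 0.65 [ 609.2 -331.5   68.1   66.7  -15.4] 1535
wrist tray1 0.56 [ 620.2 -204.3   68.3   50.9  -16.4] 1550
wrist stand 0.61 [642.1 -38.6  92.1  78.6 -11.9] 5511
wrist bin 0.94 [462.3 169.3  79.7  53.9 -24.4] 4607
wrist holder 0.91 [599.7 122.1  35.   34.  -14.3] 1242
wrist lid 0.79 [ 496.7 -213.9   39.7   36.6   75.6] 593
scene tray1 0.82 [ 625.1 -210.8   70.3   62.   -18.9] 595
scene tray1 0.67 [ 614.9 -335.4   73.1   63.5  -14.7] 573
scene tray1 0.56 [489.3  41.9  75.8  57.1 -14.1] 589
scene stand 0.93 [647.8 -39.4  96.5  81.6 -10.7] 1309
scene holder 0.83 [608.9 124.6  43.6  33.7  25.9] 261
scene lid 0.6 [ 494.2 -221.2   52.8   44.5   72.1] 252
scene lid 0.41 [ 740.4 -198.9   73.    32.1   53.6] 365
```

View pics/c1.png

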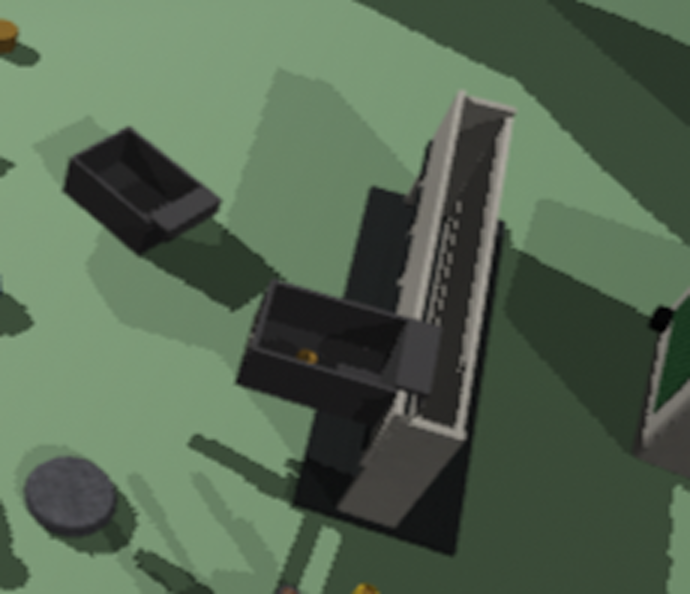

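The bin's lip faces +y, toward the panel; the rail is the front wall of the panel. I'll go and look over the bin and holder.

Call:
play_rows([
  [100, 0.048, -0.024, 0.005, 0, 0, 0],
  [100, 0.048, -0.024, 0.005, 0, 0, 0],
  [100, 0.048, -0.024, 0.005, 0, 0, 0],
  [100, 0.046, -0.023, 0.005, 0, 0, 0],
  [100, 0, 0, 0, 0, 0, 0],
  [100, 0, 0, 0, 0, 0, 0],
])

```text
clock: 2.75
tool_pos: [0.5304, 0.1894, 0.3848]
eef_rot: [0.707, 0.707, -0.0, 0.001]
contact_force: [0.6, -0.1, 0.3]
opening: 1.001
finger_force: 0.0
```

Run:
```python
from h import *
s,im=snap('wrist','w1.png'); print(s['tool_pos'],s['eef_rot'])
for l,z in [('holder',.024),('bin',.045),('tray1',.016),('rail',.14)]:
    for d in finder.regions_of('wrist',l):
        if d['score']>.4: print(l,round(d['score'],2),rect('wrist',s,d['mask'],z))
    for d in finder.spot_in('wrist',l):
        if d['score']>.4: print(l,round(d['score'],2),np.round(w('wrist',s,d['at']),3))
```

```text
[0.53038901 0.18944928 0.38483146] [ 7.07262296e-01  7.06951030e-01 -4.37225081e-05  5.32999991e-04]
holder 0.97 [597.4 128.7  41.2  33.8 -63.3]
holder 0.66 [0.597 0.133 0.023]
bin 0.92 [464.3 196.  102.7  61.4  64.5]
bin 0.68 [0.458 0.189 0.007]
tray1 0.82 [482.2  45.4  65.5  59.2 -14.5]
rail 0.65 [533.2 318.3 229.4  33.9   0. ]
rail 0.68 [0.587 0.339 0.098]
```

View pics/w1.png

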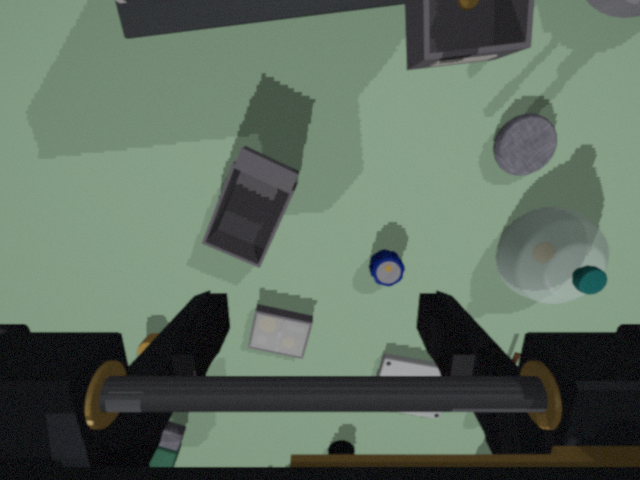

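The holder's top is at px (388,266), the bin at px (250,207) with its lip up (+y), the fixed bin at the top right of the rail. I'll turn the tool to the bin's long axis.

Call:
play_rows([
  [60, 0, 0, 0, 0, 0, -9.3],
  [60, 0, 0, 0, 0, 0, -9.3],
  [60, 0, 0, 0, 0, 0, -9.3],
  [60, 0, 0, 0, 0, 0, -9.3],
  [60, 0, 0, 0, 0, 0, -9.3],
  [60, 0, 0, 0, 0, 0, -9.3],
  [60, 0, 0, 0, 0, 0, -9.2],
  [60, 0, 0, 0, 0, 0, 0],
])

```text
clock: 4.2
tool_pos: [0.5301, 0.1897, 0.3846]
eef_rot: [0.218, 0.976, 0.0, -0.0]
contact_force: [-0.1, -0.1, 0.7]
opening: 0.6
finger_force: 0.0
```

```bash
cat >> h.py <<'E'
def plan(x,y,ztcp,yaw=None):
    "tool-frame shift (mm) to TCP target, after turning tool y to yaw (deg, mod 180)"
    s=status.get_state(); R=Ro.from_quat(s['eef_rot']); M=R.as_matrix()
    cur=np.degrees(np.arctan2(M[1,1],M[0,1])); turn=0
    if yaw is not None: turn=-((yaw-cur+90)%180-90)
    R2=R*Ro.from_rotvec([0,0,np.radians(turn)])
    d=R2.inv().apply(np.array([x,y,ztcp])-s['tool_pos'])
    print('t',round(float(s['clock']),2),'yaw',round(cur,1),'turn',round(turn,1),'shift mm',np.round(d*1000,1),'tilt',np.round(M[:2,2],4))
E
python3 - <<'E'
from h import *
s=status.get_state()
print(px2w('wrist',s,[[320,240]],0))
plan(.598,.126,.26,64.5)
E
```

```text
[[0.5652361  0.17075212 0.        ]]
t 4.2 yaw 64.9 turn 0.4 shift mm [-88.7 -28.3 124.6] tilt [-0.0003  0.0004]
```

Call:
play_rows([
  [60, -0.03, -0.009, 0.03, 0, 0, 0],
  [60, -0.03, -0.009, 0.03, 0, 0, 0],
  [60, -0.029, -0.01, 0.03, 0, 0, 0],
  [60, 0, 0, 0, 0, 0, 0],
  [60, 0, 0, 0, 0, 0, 0],
])

```text
clock: 4.82
tool_pos: [0.5985, 0.1281, 0.2953]
eef_rot: [0.217, 0.976, 0.001, -0.0]
contact_force: [0.1, 0.5, 0.9]
opening: 0.599
finger_force: 0.0
```

Run:
```python
from h import *
s,im=snap('wrist','w2.png'); print(s['tool_pos'])
for l,z in [('holder',.024),('bin',.045)]:
    for d in finder.regions_of('wrist',l):
        if d['score']>.4: print(l,round(d['score'],2),rect('wrist',s,d['mask'],z))
    for d in finder.spot_in('wrist',l):
        if d['score']>.4: print(l,round(d['score'],2),np.round(w('wrist',s,d['at']),3))
```

```text
[0.59849941 0.12812346 0.2953143 ]
holder 0.6 [596.7 124.4  37.2  34.6 -57. ]
holder 0.87 [0.597 0.125 0.023]
bin 0.57 [481.8 186.3 101.7  32.7  65. ]
bin 0.95 [0.471 0.187 0.002]
```

View pics/w2.png

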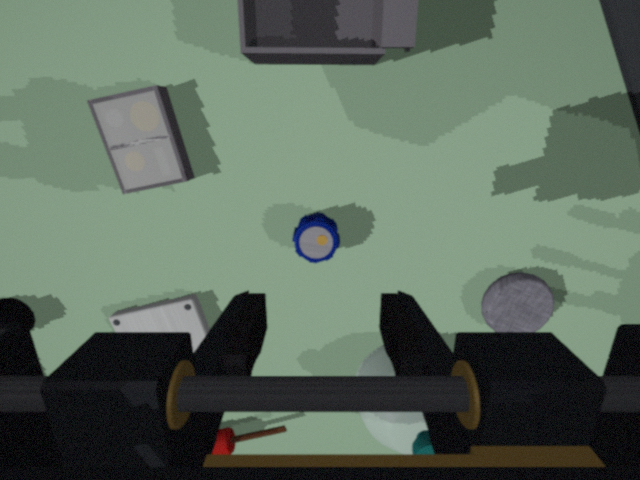

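The holder is centred between the fingers (px 316,240); descend and grip its upper half.

Call:
play_rows([
  [60, 0, -0.003, 0.04, 0, 0, 0],
  [60, 0, 0, 0.04, 0, 0, 0],
  [60, 0, 0, 0.037, 0, 0, 0],
  [60, 0, 0, 0, 0, 0, 0],
  [25, 0, 0, 0, 0, 0, 0],
  [25, 0, 0, 0, 0, 0, 0],
  [25, 0, 0, 0, 0, 0, 0],
  [25, 0, 0, 0, 0, 0, 0],
], grip_force=15)

```text
clock: 6.08
tool_pos: [0.5983, 0.1246, 0.1795]
eef_rot: [0.217, 0.976, 0.001, 0.001]
contact_force: [-0.6, -0.7, 6.5]
opening: 0.382
finger_force: 15.0
```

Call:
play_rows([
  [25, 0, 0, 0, 0, 0, 0],
  [25, 0, 0, 0, 0, 0, 0],
  [25, 0, 0, -0.03, 0, 0, 0],
  [25, 0, 0, -0.04, 0, 0, 0],
  [25, 0, 0, -0.03, 0, 0, 0],
  [25, 0, 0, 0, 0, 0, 0],
])

```text
clock: 6.82
tool_pos: [0.5984, 0.1246, 0.2804]
eef_rot: [0.217, 0.976, 0.001, 0.002]
contact_force: [-0.2, 1.1, -1.1]
opening: 0.375
finger_force: 15.0
```

Run:
```python
from h import *
s=status.get_state()
print(s['opening'],s['finger_force'],s['tool_pos'])
# bin from first view w1 corners: rim pixel corners
s1=dict(tool_pos=[0.53038901,0.18944928,0.38483146],eef_rot=[7.07262296e-01,7.06951030e-01,-4.37225081e-05,5.32999991e-04])
print(np.round(px2w('wrist',s1,[[203,244],[258,266],[297,180],[298,186],[245,149],[273,165]],.045),4))
plan(.46,.19,.295,64.5)
```

```text
0.3754592039652611 14.999749213457108 [0.59842749 0.12457537 0.28042317]
[[0.417  0.1605 0.045 ]
 [0.4681 0.1377 0.045 ]
 [0.5081 0.2214 0.045 ]
 [0.5089 0.216  0.045 ]
 [0.4633 0.2485 0.045 ]
 [0.4872 0.2347 0.045 ]]
t 6.83 yaw 65.0 turn 0.5 shift mm [153.   -0.5 -15.2] tilt [0.0052 0.0017]
```

Call:
play_rows([
  [25, 0.04, 0, 0, 0, 0, 0],
  [25, 0.05, 0, 0, 0, 0, 0],
  [25, 0.04, -0.001, 0, 0, 0, 0],
  [25, 0.022, -0.001, 0.0, 0, 0, 0],
  [25, 0, 0, 0, 0, 0, 0],
  [25, 0, 0, 0, 0, 0, 0],
])

```text
clock: 7.58
tool_pos: [0.4599, 0.1862, 0.2773]
eef_rot: [0.217, 0.976, -0.0, 0.0]
contact_force: [0.8, -0.1, -1.1]
opening: 0.376
finger_force: 15.0
```

Run:
```python
from h import *
s,im=snap('wrist','w3.png'); print(s['tool_pos'],s['opening'])
for l,z in [('bin',.045)]:
    for d in finder.regions_of('wrist',l):
        if d['score']>.4: print(l,round(d['score'],2),rect('wrist',s,d['mask'],z))
R,t,K=pose('wrist',s)
# project expected bin rim corners
c=np.array([.46,.187]);a=np.radians(65.3);u=np.array([np.cos(a),np.sin(a)]);v=np.array([-u[1],u[0]])
for i,j in [(-1,-1),(-1,1),(1,1),(1,-1)]:
    X=np.r_[c+i*.042*u+j*.03*v,.045]; p=K@(R.T@(X-t)); p=(p[:2]/p[2]).astype(int); print(p); cv2.circle(im,tuple(int(q) for q in p),4,(255,0,0),-1)
cv2.imwrite('pics/w3.png',im[:,:,::-1])
```

```text
[0.45986065 0.18622238 0.27730277] 0.37647425474487156
bin 0.71 [458.6 197.6 101.8  67.5  64. ]
[260 299]
[254 211]
[391 211]
[386 298]
```

View pics/w3.png

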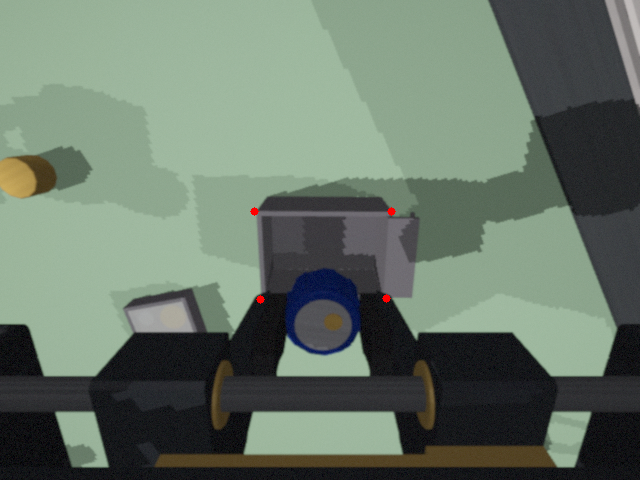

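Rim prediction matches the picture (corners at 258,212 to 390,212) and the holder is above the middle. Lowering it in and opening a little.

Call:
play_rows([
  [25, 0, 0, 0.03, 0, 0, 0],
  [25, 0, 0, 0.03, 0, 0, 0],
  [25, 0, 0, 0.018, 0, 0, 0],
  [25, 0, 0, 0.01, 0, 0, 0],
  [25, 0, 0, 0, 0, 0, 0],
  [25, 0, 0, 0, 0, 0, 0],
])

```text
clock: 8.43
tool_pos: [0.4594, 0.1867, 0.1902]
eef_rot: [0.217, 0.976, 0.0, 0.0]
contact_force: [-0.4, 0.7, -0.9]
opening: 0.38
finger_force: 15.0
```

Call:
play_rows([
  [45, 0, 0, 0, 0, 0, 0],
  [45, 0, 0, 0, 0, 0, 0],
  [45, 0, 0, 0, 0, 0, 0],
  [45, 0, 0, -0.02, 0, 0, 0],
  [45, 0, 0, -0.03, 0, 0, 0],
  [60, 0, 0, -0.05, 0, 0, 0],
  [60, 0, 0, -0.05, 0, 0, 0],
])

```text
clock: 9.3
tool_pos: [0.4587, 0.1865, 0.3412]
eef_rot: [0.216, 0.976, -0.0, -0.0]
contact_force: [0.8, -0.3, -0.4]
opening: 0.599
finger_force: 0.0
```

Call:
play_rows([
  [100, 0, 0, 0, 0, 0, 10],
  [100, 0, 0, 0, 0, 0, 10],
  [100, 0, 0, 0, 0, 0, 10],
  [100, 0, 0, 0, 0, 0, 10],
  [100, 0, 0, 0, 0, 0, 10],
  [100, 0, 0, 0, 0, 0, 10],
  [100, 0, 0, 0, 0, 0, 10],
  [100, 0, 0, 0, 0, 0, 10],
])

```text
clock: 10.3
tool_pos: [0.4587, 0.1867, 0.3398]
eef_rot: [0.795, 0.607, -0.0, -0.0]
contact_force: [-0.2, -0.3, -0.1]
opening: 0.999
finger_force: 0.0
```

Call:
play_rows([
  [100, 0, 0, 0, 0, 0, 9.5],
  [100, 0.03, 0, 0, 0, 0, 0],
  [100, 0.0, 0, 0, 0, 0, 0],
  [100, 0, 0, 0, 0, 0, 0],
])

```text
clock: 10.8
tool_pos: [0.4709, 0.2134, 0.3396]
eef_rot: [0.841, 0.541, -0.001, 0.0]
contact_force: [1.4, -0.5, 0.2]
opening: 0.999
finger_force: 0.0
```

Run:
```python
from h import *
s,im=snap('wrist','w4.png'); print(s['tool_pos'],s['opening'],s['eef_rot'])
for l,z in [('bin',.045),('holder',.027),('rail',.14),('bin_lip',.045)]:
    for d in finder.regions_of('wrist',l):
        if d['score']>.3: print(l,round(d['score'],2),rect('wrist',s,d['mask'],z))
    for d in finder.spot_in('wrist',l):
        if d['score']>.3: print(l,round(d['score'],2),np.round(w('wrist',s,d['at']),3))
```

```text
[0.4709041  0.21335344 0.33959624] 0.9985793172269347 [ 8.41029413e-01  5.40988936e-01 -6.89642253e-04  1.45600624e-04]
bin 0.74 [464.1 196.4 103.4  59.9  64.7]
bin 0.9 [0.463 0.188 0.03 ]
holder 0.95 [461.9 190.8  37.5  33.6  79.6]
holder 0.88 [0.463 0.193 0.027]
rail 0.71 [448.  339.8 157.   56.  -24.5]
rail 0.93 [0.414 0.373 0.077]
bin_lip 0.64 [464.  196.2 102.7  59.8  64.6]
bin_lip 0.55 [653.8  30.8  39.9  10.3 -24.5]
bin_lip 0.73 [0.461 0.195 0.03 ]
```

View pics/w4.png

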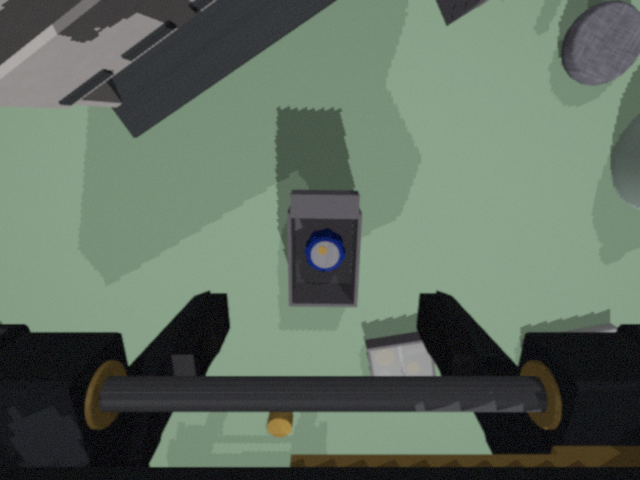

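Holder stands upright inside the bin (px 326,253). Now line up for the bin grasp across its width.

Run:
```python
from h import *
plan(.4607,.189,.177,-25.3)
```

```text
t 11.25 yaw -24.5 turn 0.8 shift mm [-27.    1.  162.7] tilt [-0.     -0.0001]
```

Call:
play_rows([
  [100, -0.027, 0.001, 0, 0, 0, 0.8],
  [100, 0, 0, 0.04, 0, 0, 0],
  [100, 0, 0, 0.04, 0, 0, 0],
  [100, 0, 0, 0.04, 0, 0, 0],
  [100, 0, 0, 0.03, 0, 0, 0],
  [100, 0, 0, 0.012, 0, 0, 0],
  [100, 0, 0, 0, 0, 0, 0],
], grip_force=25)

```text
clock: 12.12
tool_pos: [0.4611, 0.189, 0.1775]
eef_rot: [0.845, 0.535, -0.0, -0.0]
contact_force: [-0.6, -0.1, 1.0]
opening: 0.998
finger_force: 0.0
```

Call:
play_rows([
  [55, 0, 0, 0, 0, 0, 0],
  [55, 0, 0, 0, 0, 0, 0],
  [55, 0, 0, 0, 0, 0, 0],
  [55, 0, 0, 0, 0, 0, 0],
  [55, 0, 0, 0, 0, 0, 0],
])

```text
clock: 12.75
tool_pos: [0.4612, 0.1892, 0.1784]
eef_rot: [0.845, 0.535, 0.001, 0.0]
contact_force: [-0.9, 0.8, 6.6]
opening: 0.679
finger_force: 25.0
```

Call:
play_rows([
  [55, 0, 0, -0.03, 0, 0, 0],
  [55, 0, 0, -0.05, 0, 0, 0],
  [55, 0, 0, -0.05, 0, 0, 0],
  [55, 0, 0, -0.05, 0, 0, 0],
  [55, -0.02, 0, -0.04, 0, 0, 0],
  [55, -0.02, 0, 0, 0, 0, 0],
  [55, 0, 0, 0, 0, 0, 0],
])

```text
clock: 13.62
tool_pos: [0.4432, 0.1515, 0.3979]
eef_rot: [0.845, 0.534, -0.001, 0.0]
contact_force: [1.0, 0.7, -2.1]
opening: 0.677
finger_force: 25.0
```

Run:
```python
from h import *
s,im=snap('wrist','w5.png'); print(s['tool_pos'],s['opening'],s['eef_rot'])
```

```text
[0.44322302 0.15148581 0.39794012] 0.676658794853575 [ 8.45386413e-01  5.34154756e-01 -6.83534579e-04  2.05580447e-04]
```

View pics/w5.png

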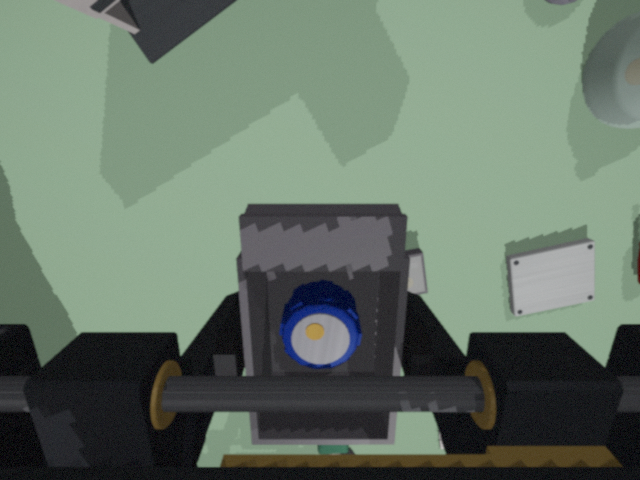

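Bin held squarely, holder inside. Now the rail line from the scene and side pictures.

Run:
```python
from h import *
s=status.get_state()
P=px2w('scene',s,[[523.3,215.2],[500.7,337.4]],.14); d=P[1]-P[0]
print(P.round(4),np.linalg.norm(d),np.degrees(np.arctan2(d[1],d[0])))
s,im=snap('scene'); cv2.imwrite('pics/c2.png',cv2.resize(im[200:365,440:560],None,fx=3.6,fy=3.6,interpolation=cv2.INTER_CUBIC)[:,:,::-1])
s,im2=snap('side'); cv2.imwrite('pics/c3.png',cv2.resize(im2[300:480,110:360],None,fx=3.2,fy=3.2,interpolation=cv2.INTER_CUBIC)[:,:,::-1])
a=cv2.imread('pics/c2.png'); b=cv2.imread('pics/c3.png'); 
h=592; a=cv2.resize(a,(a.shape[1]*h//a.shape[0],h)); 
cv2.imwrite('pics/c2.png',a); print(a.shape,b.shape)
```

```text
[[0.3655 0.368  0.14  ]
 [0.665  0.399  0.14  ]] 0.30109518886950376 5.913371612835545
(592, 430, 3) (576, 800, 3)
```

View pics/c2.png

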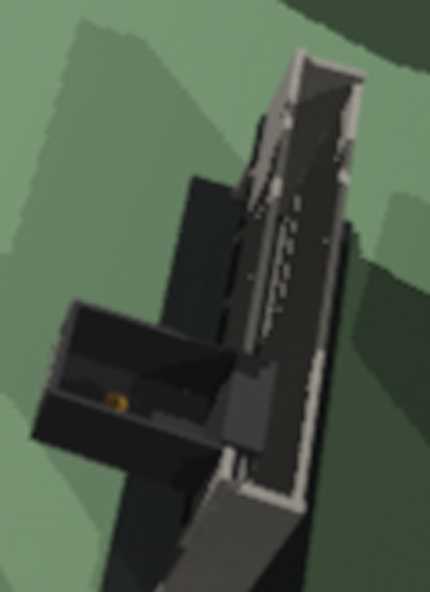

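Run:
```python
from h import *
s=status.get_state()
P=px2w('scene',s,[[523.6,214.5],[502.7,326.8]],.14); d=P[1]-P[0]
print(P.round(4),np.degrees(np.arctan2(d[1],d[0])))
plan(.457,.27,.39,6)
```

```text
[[0.3632 0.3681 0.14  ]
 [0.6435 0.3969 0.14  ]] 5.860044528906557
t 13.78 yaw -25.3 turn -31.3 shift mm [114.3  24.9   7.3] tilt [-0.0005  0.0004]
```

Call:
play_rows([
  [55, 0, 0, 0, 0, 0, -8],
  [55, 0, 0, 0, 0, 0, -8],
  [55, 0, 0, 0, 0, 0, -8],
  [55, 0, 0, 0, 0, 0, -7.3],
  [55, 0.04, 0.01, 0, 0, 0, 0],
  [55, 0.04, 0.01, 0, 0, 0, 0],
  [55, 0.034, 0.005, 0, 0, 0, 0],
  [55, 0, 0, 0, 0, 0, 0],
])

```text
clock: 14.78
tool_pos: [0.4564, 0.2732, 0.397]
eef_rot: [0.667, 0.745, 0.001, -0.001]
contact_force: [-0.4, -0.3, -2.4]
opening: 0.677
finger_force: 25.0
```

Run:
```python
from h import *
s,im=snap('wrist','w6.png'); print(s['tool_pos'],s['opening'],s['eef_rot'])
plan(.457,.27,.39,6)
```

```text
[0.45640483 0.27322688 0.39696839] 0.6769275457956458 [ 0.66682763  0.74521036  0.00096503 -0.00121963]
t 14.82 yaw 6.2 turn 0.2 shift mm [-0.9  0.3  6.8] tilt [-0.0012  0.0003]
```

View pics/w6.png

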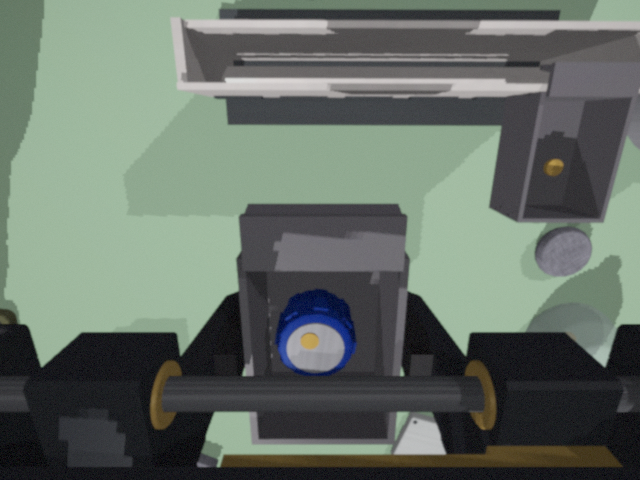

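The rail strip runs along rows ~82–95 from px (178,86) to (548,92), fixed bin's lip starting at 548; slope about 1° from the bin. Let me take the profile.

Run:
```python
from h import *
s=status.get_state()
im=cv2.imread('pics/w6.png',0)
for u in [200,240,290,350,400,470,500,530]: print(u,im[72:104,u-1:u+2].mean(1).astype(int).tolist())
```

```text
200 [99, 102, 103, 103, 103, 103, 103, 103, 107, 125, 163, 190, 200, 202, 201, 202, 199, 191, 178, 173, 171, 169, 165, 158, 157, 156, 156, 156, 157, 156, 157, 157]
240 [104, 105, 106, 106, 114, 148, 189, 213, 218, 216, 213, 206, 202, 201, 201, 201, 199, 190, 181, 172, 170, 169, 162, 137, 95, 70, 64, 67, 68, 68, 67, 68]
290 [104, 103, 103, 104, 108, 137, 182, 207, 212, 212, 209, 203, 200, 199, 198, 200, 198, 192, 180, 172, 168, 167, 162, 144, 103, 74, 67, 66, 65, 70, 70, 70]
350 [102, 102, 101, 103, 105, 124, 163, 192, 202, 200, 190, 169, 146, 141, 140, 140, 139, 130, 109, 87, 83, 102, 133, 140, 112, 78, 66, 62, 65, 66, 68, 70]
400 [104, 106, 105, 104, 105, 120, 153, 184, 196, 198, 190, 171, 150, 140, 138, 138, 138, 130, 112, 90, 82, 96, 127, 154, 159, 137, 94, 70, 66, 66, 67, 68]
470 [105, 103, 105, 105, 106, 116, 146, 180, 198, 200, 199, 199, 199, 198, 198, 197, 197, 195, 186, 175, 171, 170, 171, 170, 163, 142, 101, 72, 64, 63, 65, 65]
500 [103, 102, 102, 103, 104, 110, 139, 176, 194, 199, 198, 197, 198, 197, 198, 197, 197, 195, 186, 176, 171, 170, 168, 161, 136, 91, 67, 62, 63, 64, 63, 67]
530 [103, 103, 102, 101, 103, 104, 102, 105, 108, 110, 123, 151, 181, 194, 197, 197, 197, 194, 187, 170, 136, 90, 62, 62, 65, 65, 64, 66, 65, 65, 63, 66]
```

Run:
```python
from h import *
s=dict(tool_pos=[0.45640483,0.27322688,0.39696839],eef_rot=[0.66682763,0.74521036,0.00096503,-0.00121963])
P=px2w('wrist',s,[[180,86],[320,86.2],[540,87]],.14); print(P.round(4)); d=P[2]-P[0]; print(np.linalg.norm(d),np.degrees(np.arctan2(d[1],d[0])))
u=d/np.linalg.norm(d); 
pt=P[0]+u*.090; print('pt from end',pt); print('pt from bin',px2w('wrist',s,[[548,87]],.142)[0]-u*.122)
# bin lip edges in picture at its height
print(px2w('wrist',s,[[240,215],[406,215],[320,206]],s['tool_pos'][2]-.131).round(4))
n=np.array([-u[1],u[0],0]); t=pt-.047*n; print(t)
plan(t[0],t[1],.30,np.degrees(np.arctan2(u[1],u[0])))
```

```text
[[0.3584 0.3678 0.14  ]
 [0.4438 0.3772 0.14  ]
 [0.5783 0.3917 0.14  ]]
0.22114526342418975 6.222691393684791
pt from end [0.44789302 0.37752604 0.14      ]
pt from bin [0.46072623 0.37876776 0.142     ]
[[0.4245 0.3259 0.266 ]
 [0.4775 0.3318 0.266 ]
 [0.4497 0.3317 0.266 ]]
[0.45298749 0.33080296 0.14      ]
t 14.82 yaw 6.2 turn -0.0 shift mm [59.9  3.  96.8] tilt [-0.0012  0.0003]
```

Call:
play_rows([
  [55, 0, 0.003, 0.02, 0, 0, 0],
  [55, 0.015, 0.003, 0.025, 0, 0, 0],
  [55, 0.02, 0.0, 0.015, 0, 0, 0],
  [55, 0.023, 0.0, 0.01, 0, 0, 0],
  [55, 0, 0, 0, 0, 0, 0],
  [55, 0, 0, 0, 0, 0, 0],
])

```text
clock: 15.58
tool_pos: [0.4573, 0.3257, 0.3277]
eef_rot: [0.67, 0.743, -0.001, 0.001]
contact_force: [-0.8, -0.0, -2.0]
opening: 0.679
finger_force: 25.0
```

Run:
```python
from h import *
s,im=snap('wrist','w7.png'); print(s['tool_pos'],s['opening'],s['eef_rot'])
plan(.457,.3313,.325,6.2)
```

```text
[0.45728945 0.32566543 0.32774551] 0.6785442604164291 [ 6.69643402e-01  7.42682223e-01 -6.86029799e-04  5.98421577e-04]
t 15.62 yaw 5.9 turn -0.3 shift mm [5.8 0.2 3. ] tilt [ 0.0004 -0.0015]
```

View pics/w7.png

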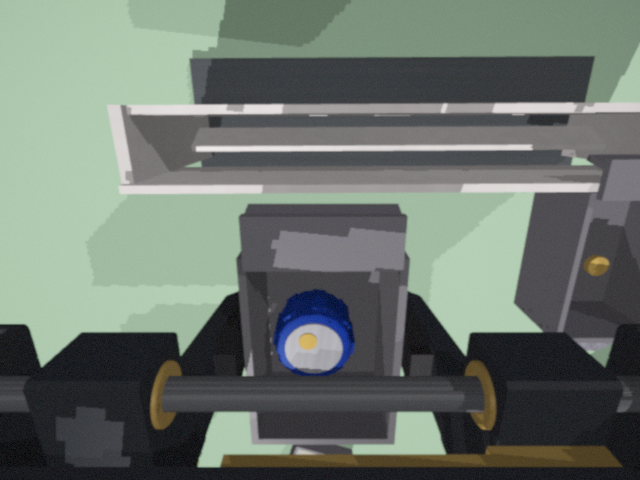

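The rail's top edge is the bright line at rows 183–191 from u=120 to u=598 (fixed bin's lip); it now lies ahead of my lip (row 206). Compute the offset.

Run:
```python
from h import *
g=cv2.imread('pics/w7.png',0)
for u in [130,200,300,400,500,580]: print(u,g[178:198,u-1:u+2].mean(1).astype(int).tolist())
for v in [204,207,210,214,218]: pass
print('lip',g[198:224,319:322].mean(1).astype(int).tolist())
s=status.get_state()
P=px2w('wrist',s,[[122,188],[320,188],[596,188]],.14); d=P[2]-P[0]; u=d/np.linalg.norm(d); print(P.round(4),np.linalg.norm(d),np.degrees(np.arctan2(u[1],u[0])))
M=Ro.from_quat(s['eef_rot']).as_matrix()
print('rail in tool',((P-s['tool_pos'])@M).round(4))
for z in (.1334,.1304): print('lip in tool',((px2w('wrist',s,[[320,206],[320,213]],s['tool_pos'][2]-z)-s['tool_pos'])@M).round(4))
```

```text
130 [156, 156, 161, 166, 167, 159, 152, 181, 212, 219, 220, 220, 220, 220, 219, 211, 190, 178, 176, 175]
200 [131, 128, 131, 131, 131, 134, 153, 191, 214, 219, 219, 219, 219, 219, 216, 204, 185, 176, 175, 176]
300 [127, 128, 128, 128, 128, 129, 136, 152, 157, 156, 158, 158, 157, 158, 162, 171, 176, 176, 176, 177]
400 [126, 126, 125, 125, 127, 133, 146, 155, 156, 158, 157, 157, 158, 159, 167, 174, 176, 178, 177, 176]
500 [130, 128, 130, 131, 137, 171, 208, 217, 217, 217, 217, 217, 216, 212, 197, 180, 175, 176, 175, 175]
580 [101, 102, 102, 107, 133, 176, 209, 217, 217, 216, 216, 217, 214, 198, 134, 82, 78, 77, 77, 76]
lip [176, 176, 176, 174, 168, 145, 102, 73, 74, 74, 74, 75, 75, 75, 75, 71, 66, 68, 72, 80, 84, 85, 84, 88, 84, 85]
[[0.358  0.3691 0.14  ]
 [0.4514 0.3787 0.14  ]
 [0.5817 0.3922 0.14  ]] 0.2248834234128784 5.890457056795109
rail in tool [[ 0.0538 -0.0944  0.1879]
 [ 0.0538 -0.0006  0.1879]
 [ 0.0538  0.1304  0.1879]]
lip in tool [[ 0.058  -0.0002  0.1333]
 [ 0.0556 -0.0002  0.1333]]
lip in tool [[ 0.0587 -0.0002  0.1303]
 [ 0.0564 -0.0002  0.1303]]
```

Call:
play_rows([
  [55, 0.005, 0, 0, 0, 0, -0.3],
  [55, 0.005, 0, 0, 0, 0, 0],
  [55, 0, 0, 0.012, 0, 0, 0],
  [55, 0, 0, 0.01, 0, 0, 0],
  [55, 0, 0, 0.006, 0, 0, 0],
  [55, 0, 0, 0, 0, 0, 0],
  [55, 0, 0, 0, 0, 0, 0],
])

```text
clock: 16.5
tool_pos: [0.4557, 0.3368, 0.2993]
eef_rot: [0.667, 0.745, -0.001, -0.0]
contact_force: [0.2, -2.8, 0.6]
opening: 0.679
finger_force: 25.0
```

Run:
```python
from h import *
s,im=snap('wrist','w8.png'); print(s['tool_pos'],s['opening'],s['eef_rot'])
g=cv2.cvtColor(im,cv2.COLOR_RGB2GRAY)
for u in [130,180,220,430,480,520,560]: print(u,g[190:230,u-1:u+2].mean(1).astype(int).tolist())
M=Ro.from_quat(s['eef_rot']).as_matrix()
z=s['tool_pos'][2]
print('rim front',((px2w('wrist',s,[[320,443],[320,270],[320,214]],z-.1334)-s['tool_pos'])@M).round(4))
for v in (200,204,208,212,216,220): print(v,((px2w('wrist',s,[[320,v]],.14)-s['tool_pos'])@M).round(4))
plan(.457,.3313,.30,6.2)
```

```text
[0.45567972 0.33680463 0.29933233] 0.6788063151467206 [ 6.67283209e-01  7.44803856e-01 -5.79910045e-04 -4.36480878e-07]
130 [128, 129, 127, 126, 127, 127, 126, 127, 125, 127, 127, 127, 129, 128, 129, 127, 128, 129, 128, 131, 135, 136, 138, 139, 138, 138, 138, 138, 136, 139, 136, 139, 144, 164, 201, 225, 231, 231, 230, 231]
180 [180, 161, 126, 111, 109, 109, 112, 113, 120, 133, 137, 138, 137, 137, 134, 136, 136, 136, 137, 139, 138, 139, 138, 137, 137, 140, 139, 140, 141, 140, 139, 140, 142, 142, 154, 167, 171, 172, 170, 170]
220 [89, 98, 108, 110, 111, 109, 111, 111, 118, 131, 135, 136, 135, 136, 137, 140, 136, 134, 136, 135, 139, 138, 136, 137, 138, 137, 138, 137, 138, 137, 138, 139, 139, 153, 189, 221, 228, 228, 228, 228]
430 [87, 91, 103, 111, 111, 111, 113, 114, 112, 121, 134, 137, 138, 138, 136, 137, 138, 137, 136, 135, 137, 137, 137, 138, 139, 136, 135, 132, 134, 135, 135, 136, 136, 137, 145, 160, 165, 166, 166, 166]
480 [83, 89, 104, 109, 110, 112, 112, 112, 111, 115, 126, 136, 136, 138, 137, 137, 139, 138, 139, 138, 140, 139, 140, 138, 138, 138, 137, 137, 137, 138, 138, 137, 138, 137, 145, 161, 171, 173, 177, 184]
520 [82, 90, 101, 106, 109, 111, 110, 112, 113, 122, 133, 137, 137, 139, 139, 138, 139, 137, 138, 138, 137, 137, 138, 136, 136, 137, 136, 138, 138, 138, 137, 136, 136, 141, 169, 207, 224, 227, 227, 226]
560 [82, 88, 98, 108, 108, 110, 110, 110, 111, 119, 132, 136, 136, 138, 137, 137, 137, 138, 138, 139, 138, 137, 137, 137, 137, 139, 136, 135, 135, 135, 136, 135, 137, 141, 170, 208, 225, 227, 226, 227]
rim front [[-0.0432 -0.0004  0.1334]
 [ 0.0353 -0.0002  0.1334]
 [ 0.0553 -0.0002  0.1334]]
200 [[ 0.0543 -0.0004  0.1593]]
204 [[ 0.0526 -0.0004  0.1593]]
208 [[ 0.051  -0.0004  0.1593]]
212 [[ 0.0494 -0.0004  0.1593]]
216 [[ 0.0477 -0.0004  0.1593]]
220 [[ 0.046  -0.0004  0.1593]]
t 16.55 yaw 6.3 turn 0.1 shift mm [-5.8  0.8 -0.6] tilt [-0.0008 -0.0006]
```

View pics/w8.png

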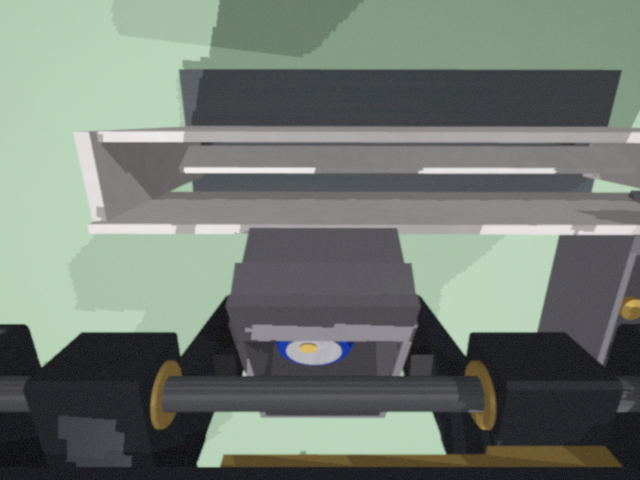

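The bin has pitched front-down: its back bottom edge caught the rail (rail now at row 229, closer than planned). I'll lift, back off, set it down on the bench to level it, and regrip.

Call:
play_rows([
  [55, 0, 0, -0.02, 0, 0, 0],
  [55, 0, 0, -0.03, 0, 0, 0],
  [55, 0, 0, -0.02, 0, 0, 0],
  [55, -0.04, 0, 0, 0, 0, 0],
  [55, -0.05, 0, 0, 0, 0, 0],
  [55, -0.05, 0, 0, 0, 0, 0],
  [55, 0, 0, 0.03, 0, 0, 0],
  [55, 0, 0, 0.0, 0, 0, 0],
], grip_force=25)

```text
clock: 17.55
tool_pos: [0.4702, 0.1984, 0.3384]
eef_rot: [0.667, 0.745, -0.001, -0.001]
contact_force: [-0.1, 0.2, -1.2]
opening: 0.677
finger_force: 25.0
```

Run:
```python
from h import *
plan(.46,.2,.195,6.2)
s=status.get_state(); print(s['opening'],s['contact_force'])
s,im=snap('side')
im=cv2.resize(im[200:420,180:440],None,fx=2.6,fy=2.6,interpolation=2); cv2.imwrite('pics/s2.png',im[:,:,::-1])
```

```text
t 17.55 yaw 6.4 turn 0.2 shift mm [  2.6  -9.4 143.5] tilt [-0.0038 -0.    ]
0.6774055159968985 [-0.06470573  0.18344631 -1.1709731 ]
```

View pics/s2.png

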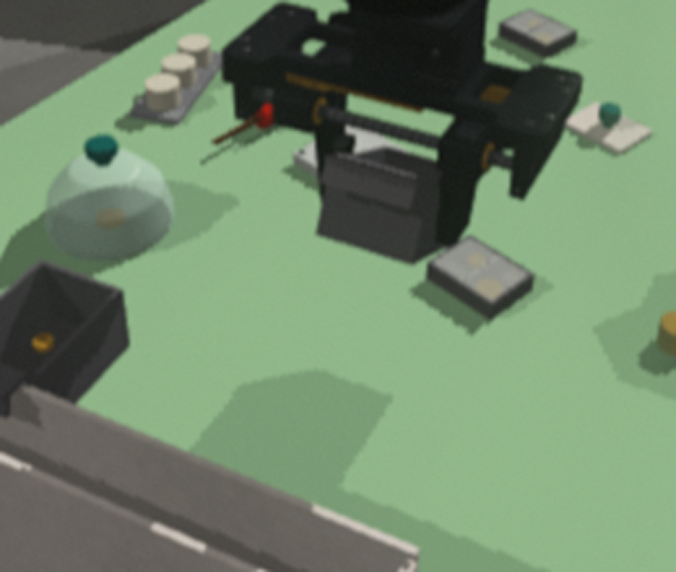

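Pictures show the bin still held, tilted front-down with the holder inside. Lower it to level on the bench with a light grip, then release.

Call:
play_rows([
  [55, 0.003, -0.009, 0.03, 0, 0, 0],
  [55, 0, 0, 0.04, 0, 0, 0],
  [55, 0, 0, 0.04, 0, 0, 0],
  [55, 0, 0, 0.02, 0, 0, 0],
  [55, 0, 0, 0, 0, 0, 0],
])

```text
clock: 18.23
tool_pos: [0.4616, 0.2017, 0.2092]
eef_rot: [0.666, 0.746, -0.0, -0.001]
contact_force: [-0.4, -0.0, -1.9]
opening: 0.68
finger_force: 25.0
```

Call:
play_rows([
  [55, 0, 0, 0.004, 0, 0, 0],
  [55, 0, 0, 0.004, 0, 0, 0],
  [55, 0, 0, 0.004, 0, 0, 0],
  [55, 0, 0, 0.003, 0, 0, 0],
  [55, 0, 0, 0, 0, 0, 0],
], grip_force=6)

```text
clock: 18.85
tool_pos: [0.462, 0.2, 0.1947]
eef_rot: [0.667, 0.745, 0.0, 0.0]
contact_force: [-0.1, 0.8, -2.5]
opening: 0.684
finger_force: 6.0
```

Run:
```python
from h import *
s=status.get_state(); print(s['tool_pos'],s['opening'],s['contact_force'],s['moment'])
plan(.46,.2,.179,6.2)
```

```text
[0.4619956  0.20003427 0.19469605] 0.6844476227195745 [-0.1495685   0.76417465 -2.45165878] [ 0.05700286 -0.02351668  0.00973202]
t 18.85 yaw 6.3 turn 0.1 shift mm [ 0.2 -2.  15.7] tilt [0.0003 0.0002]
```

Call:
play_rows([
  [55, 0, 0, 0.005, 0, 0, 0],
  [55, 0, 0, 0.004, 0, 0, 0],
  [55, 0, 0, 0.003, 0, 0, 0],
  [55, 0, 0, 0.003, 0, 0, 0],
  [55, 0, 0, 0, 0, 0, 0],
])

```text
clock: 19.48
tool_pos: [0.4618, 0.1996, 0.1793]
eef_rot: [0.667, 0.745, -0.001, 0.0]
contact_force: [0.3, 0.3, -1.7]
opening: 0.682
finger_force: 6.0
```

Run:
```python
from h import *
s=status.get_state(); print(s['tool_pos'],s['opening'],s['contact_force'],s['moment'])
```

```text
[0.46177474 0.19961535 0.17934325] 0.6822647036418069 [ 0.26677827  0.3337572  -1.72889012] [-0.03052192 -0.03798807 -0.02155824]
```

Call:
play_rows([
  [55, 0, 0, 0.003, 0, 0, 0],
  [55, 0, 0, 0.003, 0, 0, 0],
  [55, 0, 0, 0, 0, 0, 0],
  [100, 0, 0, 0, 0, 0, 0],
  [100, 0, 0, 0, 0, 0, 0],
  [100, 0, 0, 0, 0, 0, 0],
  [100, 0, 0, 0, 0, 0, 0],
])

```text
clock: 20.35
tool_pos: [0.4619, 0.2, 0.1737]
eef_rot: [0.667, 0.745, -0.0, 0.0]
contact_force: [-0.1, 0.1, 0.2]
opening: 1.0
finger_force: 0.0
```

Call:
play_rows([
  [100, 0, 0, -0.03, 0, 0, 0],
  [100, 0, 0, -0.04, 0, 0, 0],
  [100, 0, 0, -0.05, 0, 0, 0],
  [100, 0.03, 0, -0.04, 0, 0, 0],
  [100, 0, 0, 0, 0, 0, 0],
  [100, 0, 0, 0, 0, 0, 0],
])

```text
clock: 21.1
tool_pos: [0.4583, 0.2291, 0.3332]
eef_rot: [0.667, 0.745, -0.001, 0.0]
contact_force: [0.3, -0.9, 0.6]
opening: 1.001
finger_force: 0.0
```

Run:
```python
from h import *
s,im=snap('wrist'); print(s['tool_pos'],s['opening'])
for l,z in [('bin',.045),('holder',.027)]:
    for d in finder.regions_of('wrist',l):
        if d['score']>.3: print(l,round(d['score'],2),rect('wrist',s,d['mask'],z))
    for d in finder.spot_in('wrist',l):
        if d['score']>.3: print(l,round(d['score'],2),np.round(w('wrist',s,d['at']),3))
```

```text
[0.4582699  0.22910575 0.33320232] 1.000707100034212
bin 0.86 [461.5 207.3 101.7  59.8 -83.7]
bin 0.73 [0.461 0.206 0.028]
holder 0.67 [458.3 179.9  40.1  35.6  70.6]
holder 0.59 [0.46  0.181 0.026]
```

Bin is level and square again (101.7×59.8 mm, yaw 96.3°), holder upright in it. Regrip firmer.

Run:
```python
from h import *
plan(.4625,.1985,.177,6.3)
```

```text
t 21.35 yaw 6.3 turn -0.0 shift mm [-30.6   1.  155.7] tilt [-0.002  -0.0016]
```

Call:
play_rows([
  [100, -0.0305, 0.001, 0, 0, 0, 0],
  [100, 0, 0, 0.04, 0, 0, 0],
  [100, 0, 0, 0.04, 0, 0, 0],
  [100, 0, 0, 0.04, 0, 0, 0],
  [100, 0, 0, 0.026, 0, 0, 0],
  [100, 0, 0, 0.01, 0, 0, 0],
  [100, 0, 0, 0, 0, 0, 0],
], grip_force=45)

```text
clock: 22.22
tool_pos: [0.4629, 0.1994, 0.1773]
eef_rot: [0.667, 0.745, -0.001, -0.0]
contact_force: [-0.4, -0.7, -0.0]
opening: 1.002
finger_force: 0.0
```

Call:
play_rows([
  [55, 0, 0, 0, 0, 0, 0],
  [55, 0, 0, 0, 0, 0, 0],
  [55, 0, 0, 0, 0, 0, 0],
  [55, 0, 0, 0, 0, 0, 0],
  [55, 0, 0, 0, 0, 0, 0],
])

```text
clock: 22.85
tool_pos: [0.463, 0.1996, 0.1783]
eef_rot: [0.667, 0.745, 0.0, 0.0]
contact_force: [-0.3, -0.5, 7.6]
opening: 0.675
finger_force: 45.0
```

Run:
```python
from h import *
s=status.get_state(); print(s['tool_pos'],s['opening'],s['finger_force'],s['contact_force'])
plan(.459,.315,.36,6.2)
```

```text
[0.4629552  0.19960242 0.17834626] 0.6750402986693009 45.00050788745284 [-0.31624507 -0.45876237  7.63569774]
t 22.85 yaw 6.3 turn 0.1 shift mm [ 115.2    8.6 -181.6] tilt [0.0006 0.0002]
```

Call:
play_rows([
  [55, 0, 0, -0.04, 0, 0, 0],
  [55, 0, 0, -0.05, 0, 0, 0],
  [55, 0, 0, -0.05, 0, 0, 0],
  [55, 0, 0, -0.04, 0, 0, 0],
  [55, 0.035, -0.008, 0, 0, 0, 0],
  [55, 0.04, 0, 0, 0, 0, 0],
  [55, 0.035, 0, 0, 0, 0, 0],
  [55, 0, 0, 0, 0, 0, 0],
])

```text
clock: 23.85
tool_pos: [0.4416, 0.3113, 0.3576]
eef_rot: [0.665, 0.747, 0.001, -0.001]
contact_force: [0.5, 0.2, -2.3]
opening: 0.678
finger_force: 45.0
```

Call:
play_rows([
  [55, 0, 0, 0, 0, 0, 0],
  [55, 0, 0, 0, 0, 0, 0],
])

```text
clock: 24.1
tool_pos: [0.4432, 0.3066, 0.3575]
eef_rot: [0.668, 0.744, -0.001, 0.0]
contact_force: [0.1, -0.4, -3.1]
opening: 0.676
finger_force: 45.0
```

```bash
cat > lip.py <<'E'
from h import *
def look():
    s,im=snap('wrist'); g=cv2.cvtColor(im,cv2.COLOR_RGB2GRAY)
    M=Ro.from_quat(s['eef_rot']).as_matrix(); tp=np.array(s['tool_pos'])
    T=lambda uv,z:((px2w('wrist',s,uv,z)-tp)@M)[0].round(4)
    print(tp.round(4),s['opening'],s['contact_force'].round(1) if hasattr(s['contact_force'],'round') else s['contact_force'])
    R,t,K=pose('wrist',s)
    def row(x,z,y=0):
        X=tp+M@np.array([x,y,tp[2]-z]); p=K@(R.T@(X-t)); return p[:2]/p[2]
    return s,g,T,row
E
python3 - <<'E'
from lip import *
s,g,T,row=look(); tp=s['tool_pos']
n=np.array([-.108,.994]); 
# expected rail: world (.4517,.379) -> tool x
xr=(np.array([.4517,.379])-tp[:2])@n
print('exp rail tool x',xr,'row',row(xr,.14), 'edges', row(xr-.002,.14)[1],row(xr+.002,.14)[1])
c=int(row(xr,.14)[1])
for dy in (-.08,.06,-.05,.09):
    u,v=row(xr,.14,dy); u=int(u); print(u,c-16,g[c-16:c+16,u-1:u+2].mean(1).astype(int).tolist())
zl=tp[2]-.1784+.048
for x in (.0355,.039,.042,.0557,.059): print('lip',x,row(x,zl))
print('col',150,g[150:300:2,319:322].mean(1).astype(int).tolist())
print('col',400,g[400:470:2,319:322].mean(1).astype(int).tolist())
plan(.459,.315,.36,6.2)
E
```

```text
[0.4432 0.3066 0.3575] 0.6763932590731837 [ 0.1 -0.4 -3.1]
exp rail tool x 0.07108150889472652 row [321.35154538 145.98751757] edges 149.8144165228724 142.13462371959216
172 129 [192, 190, 190, 189, 189, 188, 187, 187, 187, 186, 185, 184, 185, 186, 192, 193, 192, 190, 190, 189, 188, 186, 183, 180, 174, 170, 168, 167, 165, 166, 165, 166]
432 129 [69, 71, 71, 70, 70, 70, 73, 80, 99, 115, 119, 118, 118, 130, 142, 146, 146, 146, 147, 146, 138, 112, 84, 72, 73, 71, 72, 73, 72, 73, 72, 73]
228 129 [88, 87, 89, 89, 88, 89, 94, 102, 107, 116, 119, 122, 128, 163, 201, 210, 211, 211, 211, 210, 203, 176, 148, 142, 145, 147, 150, 151, 152, 152, 154, 155]
488 129 [68, 67, 68, 66, 68, 70, 72, 78, 102, 115, 120, 120, 128, 160, 198, 207, 207, 208, 207, 206, 194, 154, 96, 71, 71, 72, 69, 67, 72, 71, 70, 68]
lip 0.0355 [320.60321123 273.06781495]
lip 0.039 [320.58464384 263.46995429]
lip 0.042 [320.56844501 255.09644884]
lip 0.0557 [320.49094716 215.03623922]
lip 0.059 [320.47136616 204.91442244]
col 150 [114, 72, 73, 72, 72, 75, 107, 164, 167, 166, 165, 166, 166, 165, 167, 166, 167, 165, 167, 166, 167, 166, 167, 166, 167, 164, 103, 67, 69, 69, 69, 61, 65, 77, 78, 79, 80, 79, 79, 79, 77, 78, 79, 93, 119, 120, 119, 119, 120, 119, 120, 121, 120, 123, 122, 121, 121, 119, 122, 121, 79, 63, 65, 60, 64, 64, 62, 64, 64, 62, 61, 65, 62, 61, 63]
col 400 [71, 65, 65, 65, 61, 59, 51, 49, 47, 48, 47, 47, 49, 48, 48, 51, 48, 47, 49, 100, 117, 126, 170, 175, 148, 169, 179, 133, 64, 63, 63, 63, 62, 56, 25]
t 24.15 yaw 6.2 turn -0.0 shift mm [ 6.5 16.5 -2.4] tilt [-0.0001 -0.0012]
```

Call:
play_rows([
  [55, 0.01, 0.006, 0, 0, 0, 0],
  [55, 0.01, 0.006, 0, 0, 0, 0],
  [55, 0.006, 0.004, 0, 0, 0, 0],
  [55, 0, 0, 0, 0, 0, 0],
  [55, 0, 0, 0, 0, 0, 0],
  [55, 0, 0, 0, 0, 0, 0],
  [55, 0, 0, 0, 0, 0, 0],
])

```text
clock: 25.02
tool_pos: [0.4559, 0.3354, 0.3578]
eef_rot: [0.667, 0.745, -0.0, 0.0]
contact_force: [0.1, -0.5, -2.0]
opening: 0.675
finger_force: 45.0
```

Run:
```python
from h import *
plan(.4564,.3343,.34,6.2)
```

```text
t 25.02 yaw 6.3 turn 0.1 shift mm [-1.1  0.3 17.8] tilt [ 0.0001 -0.0002]
```

Call:
play_rows([
  [55, -0.001, 0, 0.01, 0, 0, 0],
  [55, 0, 0, 0.01, 0, 0, 0],
  [55, 0, 0, 0, 0, 0, 0],
  [55, 0, 0, 0, 0, 0, 0],
  [55, 0, 0, 0, 0, 0, 0],
  [55, 0, 0, 0, 0, 0, 0],
])

```text
clock: 25.78
tool_pos: [0.4561, 0.3347, 0.338]
eef_rot: [0.667, 0.745, 0.0, 0.0]
contact_force: [0.0, 0.6, -2.3]
opening: 0.677
finger_force: 45.0
```

Run:
```python
from lip import *
plan(.4564,.3343,.34,6.2)
s,g,T,row=look(); tp=s['tool_pos']
n=np.array([-.108,.994]); xr=(np.array([.4517,.379])-tp[:2])@n
print('exp rail tool x',xr,'edges', row(xr-.002,.14)[1],row(xr+.002,.14)[1])
c=int(row(xr,.14)[1])
for dy in (-.07,-.05,.06,.07):
    u,v=row(xr,.14,dy); u=int(u); print(u,c-16,g[c-16:c+16,u-1:u+2].mean(1).astype(int).tolist())
print('col',195,g[195:221,319:322].mean(1).astype(int).tolist())
print('col',262,g[262:278,319:322].mean(1).astype(int).tolist())
```

```text
t 25.77 yaw 6.3 turn 0.1 shift mm [-0.4  0.2 -2. ] tilt [0.0005 0.0004]
[0.4561 0.3347 0.338 ] 0.6770946043935495 [ 0.   0.6 -2.3]
exp rail tool x 0.044495283171938724 edges 206.37042294023328 198.67292847255922
183 186 [137, 136, 136, 136, 135, 138, 135, 137, 138, 136, 138, 139, 153, 189, 221, 228, 228, 228, 227, 227, 222, 206, 189, 184, 183, 183, 184, 183, 184, 183, 183, 184]
223 186 [135, 135, 135, 135, 136, 135, 136, 136, 137, 137, 137, 139, 152, 188, 220, 226, 228, 227, 228, 227, 222, 206, 189, 184, 183, 184, 184, 183, 182, 184, 183, 185]
438 186 [137, 137, 136, 136, 136, 137, 135, 136, 136, 135, 135, 137, 137, 145, 158, 166, 168, 166, 168, 168, 168, 174, 182, 183, 183, 184, 183, 184, 183, 183, 183, 183]
458 186 [137, 137, 136, 137, 136, 136, 138, 136, 136, 136, 138, 135, 139, 168, 205, 222, 224, 224, 225, 225, 224, 215, 194, 184, 183, 183, 183, 182, 183, 183, 183, 182]
col 195 [134, 133, 133, 135, 144, 158, 148, 106, 82, 80, 80, 78, 79, 78, 80, 78, 74, 74, 72, 79, 88, 90, 90, 91, 91, 90]
col 262 [135, 135, 138, 137, 138, 138, 136, 124, 91, 76, 74, 72, 73, 73, 74, 72]
```

Call:
play_rows([
  [55, -0.0012, 0, 0, 0, 0, 0],
  [55, 0, 0, 0.008, 0, 0, 0],
  [55, 0, 0, 0.008, 0, 0, 0],
  [55, 0, 0, 0.008, 0, 0, 0],
  [55, 0, 0, 0.006, 0, 0, 0],
  [55, 0, 0, 0, 0, 0, 0],
  [55, 0, 0, 0, 0, 0, 0],
  [55, 0, 0, 0, 0, 0, 0],
])

```text
clock: 26.82
tool_pos: [0.4563, 0.3335, 0.308]
eef_rot: [0.667, 0.745, 0.0, 0.0]
contact_force: [0.7, 0.2, -2.6]
opening: 0.676
finger_force: 45.0
```

Run:
```python
from lip import *
plan(.4564,.3335,.29,6.2)
s,g,T,row=look(); tp=s['tool_pos']; print(s['moment'])
n=np.array([-.108,.994]); xr=(np.array([.4517,.379])-tp[:2])@n
print('exp rail tool x',xr,'edges', row(xr-.002,.14)[1],row(xr+.002,.14)[1])
c=int(row(xr,.14)[1])
for dy in (-.06,-.05,.055,.06):
    u,v=row(xr,.14,dy); u=int(u); print(u,c-16,g[c-16:c+16,u-1:u+2].mean(1).astype(int).tolist())
print('col',195,g[195:221,319:322].mean(1).astype(int).tolist())
print('col',262,g[262:278,319:322].mean(1).astype(int).tolist())
```

```text
t 26.82 yaw 6.3 turn 0.1 shift mm [-0.1  0.1 18. ] tilt [0.0006 0.0004]
[0.4563 0.3335 0.308 ] 0.6762768608161573 [ 0.7  0.2 -2.6]
[-0.01109935  0.01947141  0.02166252]
exp rail tool x 0.04568952270691344 edges 219.8040362457181 210.7581563447014
181 199 [138, 138, 139, 139, 139, 138, 139, 139, 140, 141, 141, 148, 183, 221, 230, 231, 230, 230, 230, 231, 230, 221, 198, 188, 186, 186, 187, 187, 187, 187, 187, 186]
204 199 [139, 138, 137, 137, 138, 138, 140, 140, 139, 139, 139, 147, 183, 222, 230, 231, 231, 231, 230, 231, 230, 220, 198, 187, 187, 187, 187, 187, 187, 186, 186, 186]
449 199 [139, 138, 138, 137, 136, 137, 139, 138, 138, 139, 138, 141, 144, 158, 168, 171, 172, 172, 171, 171, 173, 174, 180, 186, 186, 186, 187, 186, 187, 188, 186, 187]
460 199 [139, 137, 138, 138, 138, 137, 138, 137, 138, 138, 139, 140, 146, 157, 168, 170, 170, 170, 170, 170, 170, 173, 180, 185, 185, 186, 186, 187, 187, 186, 187, 187]
col 195 [135, 135, 138, 138, 136, 134, 124, 96, 81, 82, 82, 79, 82, 82, 80, 81, 79, 75, 74, 79, 89, 94, 93, 92, 93, 92]
col 262 [139, 140, 140, 140, 140, 140, 136, 127, 94, 75, 74, 77, 75, 75, 76, 75]
```

No contact, bin level, its back wall already below the rail top. Continue down.

Call:
play_rows([
  [55, 0, 0, 0.008, 0, 0, 0],
  [55, 0, 0, 0.008, 0, 0, 0],
  [55, 0, 0, 0.008, 0, 0, 0],
  [55, 0, 0, 0.004, 0, 0, 0],
  [55, 0, 0, 0, 0, 0, 0],
  [55, 0, 0, 0, 0, 0, 0],
])

```text
clock: 27.62
tool_pos: [0.4563, 0.3335, 0.2799]
eef_rot: [0.667, 0.745, 0.0, 0.0]
contact_force: [0.5, 0.2, -1.7]
opening: 0.677
finger_force: 45.0
```

Run:
```python
from lip import *
plan(.4564,.3335,.274,6.2)
s,g,T,row=look()
print('col',195,g[195:221,319:322].mean(1).astype(int).tolist())
print('col',262,g[262:278,319:322].mean(1).astype(int).tolist())
```

```text
t 27.62 yaw 6.3 turn 0.1 shift mm [-0.   0.1  5.9] tilt [0.0004 0.0003]
[0.4563 0.3335 0.2799] 0.6769263018578343 [ 0.5  0.2 -1.7]
col 195 [115, 116, 116, 114, 114, 112, 106, 93, 85, 86, 85, 84, 86, 85, 84, 85, 84, 78, 77, 82, 91, 94, 97, 96, 96, 97]
col 262 [144, 145, 145, 144, 145, 143, 143, 131, 98, 79, 80, 81, 77, 79, 78, 78]
```

Call:
play_rows([
  [55, 0, 0, 0.003, 0, 0, 0],
  [55, 0, 0, 0.002, 0, 0, 0],
  [55, 0, 0, 0.0, 0, 0, 0],
  [55, 0, 0, 0, 0, 0, 0],
])

```text
clock: 28.18
tool_pos: [0.4562, 0.3335, 0.2747]
eef_rot: [0.667, 0.745, 0.0, 0.0]
contact_force: [-0.0, -0.6, -2.1]
opening: 0.676
finger_force: 45.0
```

Run:
```python
from lip import *
plan(.4564,.3335,.2734,6.2)
s,g,T,row=look()
print('col',195,g[195:221,319:322].mean(1).astype(int).tolist())
print('col',262,g[262:278,319:322].mean(1).astype(int).tolist())
```

```text
t 28.18 yaw 6.3 turn 0.1 shift mm [0.  0.2 1.3] tilt [0.0001 0.    ]
[0.4562 0.3335 0.2747] 0.6757730813567459 [-0.  -0.6 -2.1]
col 195 [113, 116, 117, 116, 117, 116, 109, 92, 86, 85, 87, 84, 86, 85, 86, 86, 83, 77, 78, 81, 93, 97, 97, 97, 97, 97]
col 262 [144, 146, 146, 146, 145, 146, 143, 132, 99, 80, 79, 80, 81, 79, 81, 79]
```

Call:
play_rows([
  [55, 0, 0, 0.001, 0, 0, 0],
  [55, 0, 0, 0.001, 0, 0, 0],
  [55, 0, 0, 0.0, 0, 0, 0],
  [55, 0, 0, 0, 0, 0, 0],
], grip_force=10)

```text
clock: 28.72
tool_pos: [0.4562, 0.3337, 0.2729]
eef_rot: [0.667, 0.745, 0.0, -0.0]
contact_force: [-0.8, 1.3, -0.0]
opening: 0.686
finger_force: 10.0
```

Call:
play_rows([
  [70, 0, 0, 0, 0, 0, 0],
  [75, 0, 0, 0, 0, 0, 0],
  [85, 0, 0, 0, 0, 0, 0],
  [100, 0, 0, 0, 0, 0, 0],
  [100, 0, 0, 0, 0, 0, 0],
  [100, 0, 0, 0, 0, 0, 0],
])

```text
clock: 29.48
tool_pos: [0.4562, 0.3334, 0.2727]
eef_rot: [0.667, 0.745, 0.0, 0.0]
contact_force: [-0.3, -0.3, 0.6]
opening: 1.004
finger_force: 0.0
```

Run:
```python
from lip import *
s,g,T,row=look()
print('col',185,g[185:231,319:322].mean(1).astype(int).tolist())
print('col',255,g[255:285,319:322].mean(1).astype(int).tolist())
for l in ('bin','holder'):
  for d in finder.regions_of('wrist',l):
    v,u=np.nonzero(d['mask']); print(l,d['score'],u.min(),u.max(),v.min(),v.max())
```

```text
[0.4562 0.3334 0.2727] 1.003682310819367 [-0.3 -0.3  0.6]
col 185 [87, 87, 86, 86, 87, 88, 85, 88, 87, 92, 102, 110, 111, 113, 110, 111, 110, 109, 110, 118, 131, 137, 135, 125, 106, 91, 88, 89, 88, 86, 86, 86, 88, 87, 87, 89, 87, 87, 86, 87, 81, 80, 79, 82, 81, 83]
col 255 [159, 159, 159, 160, 160, 160, 160, 160, 160, 159, 160, 160, 161, 160, 159, 147, 110, 90, 89, 90, 88, 89, 90, 90, 86, 84, 76, 75, 75, 76]
bin 0.96 237 408 209 421
holder 0.68 269 344 292 373
```

The bin hangs on the rail by itself. Withdraw upward, turn to the trays' short side.

Call:
play_rows([
  [100, 0, 0, -0.02, 0, 0, 0],
  [100, 0, 0, -0.04, 0, 0, 0],
  [100, 0, 0, -0.05, 0, 0, 0],
  [100, -0.05, 0, 0, 0, 0, 0],
  [100, -0.06, 0, 0, 0, 0, 0],
  [100, -0.06, 0.02, 0, 0, 0, 0],
  [100, -0.06, 0.03, 0, 0, 0, 0],
  [100, -0.06, 0.03, 0, 0, 0, 0],
])

```text
clock: 30.62
tool_pos: [0.563, 0.0606, 0.383]
eef_rot: [0.667, 0.745, 0.0, 0.0]
contact_force: [1.3, 1.2, 0.4]
opening: 0.996
finger_force: 0.0
```

Call:
play_rows([
  [100, 0, 0, 0, 0, 0, -10.4],
  [100, 0, 0, 0, 0, 0, -10.4],
  [100, 0, 0, 0, 0, 0, -10.4],
  [100, 0, 0, 0, 0, 0, -10.4],
  [100, 0, 0, 0, 0, 0, -10.4],
  [100, 0, 0, 0, 0, 0, -10.4],
  [100, 0, 0, 0, 0, 0, -10.4],
  [100, 0, 0, 0, 0, 0, 0],
])

```text
clock: 31.62
tool_pos: [0.5622, 0.062, 0.3825]
eef_rot: [0.096, 0.995, 0.0, -0.0]
contact_force: [0.3, -0.1, 0.1]
opening: 1.001
finger_force: 0.0
```

Run:
```python
from h import *
n='wrist'; s,im=snap(n); print(s['tool_pos'])
for l,z in [('tray1',.016),('stand',.012),('lid',.005),('bin',.13)]:
    for d in finder.regions_of(n,l):
        if d['score']>.4:
            v,u=np.nonzero(d['mask']); print(l,round(d['score'],2),rect(n,s,d['mask'],z),u.min(),u.max(),v.min(),v.max())
s,im=snap('scene')
for l in ('bin','holder','tray1'):
    for d in finder.spot_in('scene',l): print('scene',l,round(d['score'],2),w('scene',s,d['at']).round(3))
plan(.57,.04,.36,78)
```

```text
[0.56220893 0.06204162 0.38253289]
tray1 0.93 [481.9  39.9  66.7  51.3 -14. ] 255 311 90 166
tray1 0.76 [ 616.7 -209.2   75.6   60.   -16.8] 58 117 269 331
tray1 0.71 [ 603.  -300.3   50.5   11.8  -27.4] 0 11 284 323
stand 0.9 [639.2 -38.6  94.9  76.8 -11. ] 207 281 251 329
lid 0.74 [ 480.1 -217.4   66.4   54.   -15.4] 0 65 144 212
lid 0.63 [ 620.5 -219.    79.    62.6  -16.7] 58 117 269 332
bin 0.7 [469.7 261.4  41.2  10.3   5.1] 620 639 0 73
scene bin 0.65 [0.468 0.342 0.117]
scene bin 0.55 [0.457 0.314 0.109]
scene holder 0.68 [0.455 0.311 0.11 ]
scene tray1 0.78 [0.487 0.04  0.014]
scene tray1 0.64 [ 0.625 -0.21   0.014]
scene tray1 0.62 [ 0.614 -0.336  0.015]
t 32.08 yaw 79.1 turn 1.1 shift mm [-12.2 -20.3  22.8] tilt [ 0.0002 -0.0002]
```

The hung bin and holder read at z≈0.11 by the panel. Next, tray C (rect 66.7×51.3, fits) to the stand.

Run:
```python
from h import *
plan(.4823,.0402,.171,76)
```

```text
t 32.08 yaw 79.1 turn 3.1 shift mm [ 72.2 -40.9 211.8] tilt [ 0.0002 -0.0002]
```

Call:
play_rows([
  [85, 0, 0, 0, 0, 0, 3.1],
  [85, 0.04, -0.02, 0.03, 0, 0, 0],
  [85, 0.032, -0.021, 0.04, 0, 0, 0],
  [85, 0, 0, 0.05, 0, 0, 0],
  [85, 0, 0, 0.04, 0, 0, 0],
  [85, 0, 0, 0, 0, 0, 0],
  [85, 0, 0, 0, 0, 0, 0],
  [85, 0, 0, 0, 0, 0, 0],
], grip_force=20)

```text
clock: 33.08
tool_pos: [0.4832, 0.04, 0.2243]
eef_rot: [0.122, 0.993, 0.001, 0.001]
contact_force: [0.1, -0.5, 0.2]
opening: 0.85
finger_force: 0.0
```

Run:
```python
from h import *
n='wrist'; s,im=snap(n)
for l,z in [('tray1',.016)]:
    for d in finder.regions_of(n,l):
        if d['score']>.4: print(l,round(d['score'],2),rect(n,s,d['mask'],z))
plan(.4823,.0402,.171,76)
```

```text
tray1 0.85 [479.3  40.6  68.8  50.  -14. ]
t 33.17 yaw 76.0 turn -0.0 shift mm [ 0.9  0.1 53. ] tilt [0.0025 0.0006]
```

Call:
play_rows([
  [85, 0.002, 0, 0.02, 0, 0, 0],
  [85, 0, 0, 0.02, 0, 0, 0],
  [85, 0, 0, 0.013, 0, 0, 0],
  [85, 0, 0, 0, 0, 0, 0],
  [40, 0, 0, 0, 0, 0, 0],
  [40, 0, 0, 0, 0, 0, 0],
  [40, 0, 0, 0, 0, 0, 0],
  [40, 0, 0, 0, 0, 0, 0],
], grip_force=25)

```text
clock: 34.17
tool_pos: [0.4808, 0.0404, 0.1703]
eef_rot: [0.122, 0.993, 0.0, 0.001]
contact_force: [0.6, -0.8, 6.4]
opening: 0.565
finger_force: 25.0
```

Call:
play_rows([
  [40, 0, 0, 0, 0, 0, 0],
  [40, 0, 0, 0, 0, 0, 0],
  [40, 0, 0, -0.02, 0, 0, 0],
  [40, 0, 0, -0.03, 0, 0, 0],
  [40, 0, 0, -0.03, 0, 0, 0],
  [40, 0, 0, 0, 0, 0, 0],
])

```text
clock: 34.92
tool_pos: [0.481, 0.0403, 0.2512]
eef_rot: [0.122, 0.992, 0.001, 0.002]
contact_force: [0.6, 0.8, -0.3]
opening: 0.561
finger_force: 25.0
```

Run:
```python
from h import *
s=status.get_state(); print(s['opening']*88)
plan(.6414,-.039,.25,78.7)
```

```text
49.39937807314073
t 34.92 yaw 75.9 turn -2.8 shift mm [-172.8  -46.3    1.7] tilt [0.0033 0.0012]
```

Call:
play_rows([
  [40, 0, 0, 0, 0, 0, -2.8],
  [40, -0.05, -0.014, 0, 0, 0, 0],
  [40, -0.05, -0.014, 0, 0, 0, 0],
  [40, -0.05, -0.013, 0, 0, 0, 0],
  [40, -0.02, -0.005, 0, 0, 0, 0],
  [40, 0, 0, 0, 0, 0, 0],
  [40, 0, 0, 0, 0, 0, 0],
  [40, 0, 0, 0, 0, 0, 0],
])

```text
clock: 35.92
tool_pos: [0.6373, -0.0365, 0.2494]
eef_rot: [0.096, 0.995, -0.0, -0.001]
contact_force: [-0.5, -0.3, -0.4]
opening: 0.566
finger_force: 25.0
```

Run:
```python
from h import *
plan(.6414,-.039,.183,78.7)
n='wrist'; s,im=snap(n)
for l,z in [('stand',.012),('tray1',.097)]:
    for d in finder.regions_of(n,l):
        if d['score']>.3: v,u=np.nonzero(d['mask']); print(l,round(d['score'],2),rect(n,s,d['mask'],z),u.min(),u.max(),v.min(),v.max())
```

```text
t 35.92 yaw 78.9 turn 0.2 shift mm [-4.6 -1.6 66.4] tilt [-0.0017  0.    ]
stand 0.75 [ 618.3 -212.8   73.9   61.6  -17.1] 4 107 221 325
stand 0.63 [612.1 -35.   75.9  37.3  81.5] 258 377 190 248
tray1 0.65 [630.7 -35.2  64.7  49.8 -10.7] 261 384 240 376
tray1 0.61 [ 593.4 -137.1   44.7   37.   -17. ] 5 107 222 325
```

Call:
play_rows([
  [40, -0.0046, -0.0018, 0, 0, 0, 0],
  [40, 0, 0, 0.03, 0, 0, 0],
  [40, 0, 0, 0.025, 0, 0, 0],
  [40, 0, 0, 0.006, 0, 0, 0],
  [40, 0, 0, 0, 0, 0, 0],
  [40, 0, 0, 0, 0, 0, 0],
  [40, 0, 0, 0, 0, 0, 0],
])

```text
clock: 36.95
tool_pos: [0.6429, -0.0403, 0.1897]
eef_rot: [0.098, 0.995, 0.0, 0.001]
contact_force: [0.5, 0.5, 0.1]
opening: 0.565
finger_force: 25.0
```

Run:
```python
from h import *
plan(.6414,-.0393,.182,78.8); print(status.get_state()['contact_force'])
```

```text
t 36.95 yaw 78.8 turn -0.0 shift mm [1.7 0.7 7.7] tilt [0.0016 0.    ]
[0.51428652 0.47119357 0.09918446]
```

Call:
play_rows([
  [40, 0.0016, 0.0007, 0.004, 0, 0, 0],
  [40, 0, 0, 0.0035, 0, 0, 0],
  [40, 0, 0, 0, 0, 0, 0],
  [40, 0, 0, 0, 0, 0, 0],
  [80, 0, 0, 0, 0, 0, 0],
  [80, 0, 0, 0, 0, 0, 0],
  [80, 0, 0, 0, 0, 0, 0],
  [80, 0, 0, 0, 0, 0, 0],
])

```text
clock: 37.95
tool_pos: [0.6411, -0.0393, 0.1811]
eef_rot: [0.098, 0.995, 0.0, -0.0]
contact_force: [0.3, 0.1, 0.1]
opening: 0.799
finger_force: 0.0
```

Call:
play_rows([
  [80, 0, 0, -0.03, 0, 0, 0],
  [80, 0, 0, -0.04, 0, 0, 0],
  [80, 0, 0, -0.05, 0, 0, 0],
  [80, 0, 0, -0.03, 0, 0, 0],
  [80, 0, -0.05, 0, 0, 0, 0],
  [80, 0, -0.05, 0, 0, 0, 0],
  [80, 0, 0, 0, 0, 0, 0],
  [80, 0, 0, 0, 0, 0, 0],
])

```text
clock: 38.95
tool_pos: [0.6217, -0.1369, 0.3312]
eef_rot: [0.098, 0.995, 0.001, 0.0]
contact_force: [0.1, 0.6, -0.2]
opening: 0.8
finger_force: 0.0
```

Run:
```python
from h import *
n='wrist'; s,im=snap(n); print(s['tool_pos'])
for l,z in [('tray1',.016),('tray1',.028),('stand',.012),('lid',.005)]:
    for d in finder.regions_of(n,l):
        if d['score']>.4:
            v,u=np.nonzero(d['mask']); print(l,z,round(d['score'],2),rect(n,s,d['mask'],z),u.min(),u.max(),v.min(),v.max())
plan(.6175,-.207,.171,74)
```

```text
[ 0.62168448 -0.13694759  0.33123641]
tray1 0.016 0.81 [ 607.  -336.2   71.4   59.2  -15.8] 59 134 209 286
tray1 0.016 0.79 [ 617.1 -213.4   70.7   53.3  -16.9] 204 266 191 272
tray1 0.016 0.69 [643.8 -37.8  71.2  58.  -12.3] 404 476 183 263
tray1 0.028 0.81 [ 604.3 -327.4   68.5   56.8  -15.8] 59 134 209 286
tray1 0.028 0.79 [ 614.  -209.6   67.9   51.1  -16.9] 204 266 191 272
tray1 0.028 0.69 [639.6 -41.2  68.3  55.6 -12.3] 404 476 183 263
stand 0.012 0.77 [640.9 -41.6  93.2  79.3 -11.2] 386 484 167 270
lid 0.005 0.65 [ 480.2 -218.8   67.2   52.   -15. ] 147 218 16 113
t 39.2 yaw 78.9 turn 4.9 shift mm [-15.3 -69.7 160.3] tilt [0.0002 0.0007]
```

Call:
play_rows([
  [80, -0.005, -0.035, 0.03, 0, 0, 4.2],
  [80, -0.005, -0.03, 0.03, 0, 0, 0],
  [80, 0, -0.01, 0.03, 0, 0, 0],
  [80, 0, 0, 0, 0, 0, 0],
  [80, 0, 0, 0, 0, 0, 0],
  [80, 0, 0, 0, 0, 0, 0],
])

```text
clock: 39.95
tool_pos: [0.615, -0.2113, 0.2429]
eef_rot: [0.133, 0.991, 0.0, 0.001]
contact_force: [-0.2, 0.1, 0.5]
opening: 0.799
finger_force: 0.0
```

Run:
```python
from h import *
n='wrist'; s,im=snap(n); print(s['tool_pos'])
for l,z in [('tray1',.016)]:
    for d in finder.regions_of(n,l):
        if d['score']>.4:
            v,u=np.nonzero(d['mask']); print(l,z,round(d['score'],2),rect(n,s,d['mask'],z),u.min(),u.max(),v.min(),v.max())
plan(.6175,-.213,.171,73.5)
```

```text
[ 0.61498703 -0.2113159   0.24293828]
tray1 0.016 0.92 [ 616.5 -214.7   71.1   51.   -16.9] 276 359 207 312
tray1 0.016 0.89 [644.  -39.7  74.   56.1 -10.7] 553 639 172 288
tray1 0.016 0.69 [ 606.6 -336.6   72.3   57.3  -15.7] 79 179 243 343
t 40.05 yaw 74.7 turn 1.2 shift mm [-2.9 -0.3 71.5] tilt [ 0.0021 -0.0001]
```

Call:
play_rows([
  [80, -0.0044, -0.0025, 0.02, 0, 0, 1.6],
  [80, 0, 0, 0.025, 0, 0, 0],
  [80, 0, 0, 0.02, 0, 0, 0],
  [80, 0, 0, 0.006, 0, 0, 0],
  [80, 0, 0, 0, 0, 0, 0],
  [40, 0, 0, 0, 0, 0, 0],
  [40, 0, 0, 0, 0, 0, 0],
  [40, 0, 0, 0, 0, 0, 0],
])

```text
clock: 41.05
tool_pos: [0.6179, -0.2162, 0.171]
eef_rot: [0.148, 0.989, -0.0, 0.001]
contact_force: [-0.5, 0.4, 1.6]
opening: 0.568
finger_force: 25.0
```

Call:
play_rows([
  [40, 0, 0, 0, 0, 0, 0],
  [40, 0, 0, 0, 0, 0, 0],
  [40, 0, 0, 0, 0, 0, 0],
])

```text
clock: 41.42
tool_pos: [0.6179, -0.2162, 0.171]
eef_rot: [0.148, 0.989, -0.0, 0.001]
contact_force: [-1.1, 0.4, 5.9]
opening: 0.564
finger_force: 25.0
```

Call:
play_rows([
  [40, 0, 0, -0.02, 0, 0, 0],
  [40, 0, 0, -0.03, 0, 0, 0],
  [40, 0, 0, -0.03, 0, 0, 0],
  [40, 0, 0, 0, 0, 0, -5.7],
  [40, 0, 0, 0, 0, 0, 0],
])

```text
clock: 42.05
tool_pos: [0.6174, -0.2164, 0.2512]
eef_rot: [0.099, 0.995, -0.0, 0.0]
contact_force: [-0.3, 1.3, -0.3]
opening: 0.566
finger_force: 25.0
```

Run:
```python
from h import *
s=status.get_state(); print(s['opening']*88)
plan(.6411,-.0393,.25,78.8)
```

```text
49.80020212482701
t 42.05 yaw 78.6 turn -0.2 shift mm [ 11.2 178.4   1.2] tilt [ 0.0005 -0.0001]
```

Call:
play_rows([
  [40, 0.003, 0.045, 0, 0, 0, 0],
  [40, 0.003, 0.05, 0, 0, 0, 0],
  [40, 0.003, 0.05, 0, 0, 0, 0],
  [40, 0.002, 0.033, 0, 0, 0, 0],
  [40, 0, 0, 0, 0, 0, 0],
  [40, 0, 0, 0, 0, 0, 0],
  [40, 0, 0, 0, 0, 0, 0],
])

```text
clock: 42.92
tool_pos: [0.6414, -0.0417, 0.2499]
eef_rot: [0.1, 0.995, -0.001, -0.0]
contact_force: [0.6, -0.3, 0.3]
opening: 0.565
finger_force: 25.0
```

Run:
```python
from h import *
plan(.6411,-.0393,.207,78.8)
```

```text
t 42.92 yaw 78.5 turn -0.3 shift mm [ 0.8  2.3 42.9] tilt [-0.0008 -0.0016]
```

Call:
play_rows([
  [40, 0.0008, 0.0023, 0.01, 0, 0, -0.3],
  [40, 0, 0, 0.02, 0, 0, 0],
  [40, 0, 0, 0.012, 0, 0, 0],
  [40, 0, 0, 0, 0, 0, 0],
  [40, 0, 0, 0, 0, 0, 0],
  [40, 0, 0, 0, 0, 0, 0],
])

```text
clock: 43.68
tool_pos: [0.6416, -0.037, 0.2088]
eef_rot: [0.096, 0.995, 0.0, 0.001]
contact_force: [0.1, 0.7, -1.6]
opening: 0.564
finger_force: 25.0
```

Run:
```python
from h import *
plan(.6411,-.0393,.1995,78.8)
```

```text
t 43.67 yaw 79.0 turn 0.2 shift mm [ 0.1 -2.4  9.3] tilt [0.0012 0.0001]
```

Call:
play_rows([
  [40, 0, -0.0023, 0, 0, 0, 0.2],
  [40, 0, 0, 0.004, 0, 0, 0],
  [40, 0, 0, 0, 0, 0, 0],
  [40, 0, 0, 0, 0, 0, 0],
  [40, 0, 0, 0, 0, 0, 0],
])

```text
clock: 44.3
tool_pos: [0.6409, -0.0393, 0.2043]
eef_rot: [0.098, 0.995, 0.0, 0.0]
contact_force: [-0.3, 0.7, -1.1]
opening: 0.562
finger_force: 25.0
```

Run:
```python
from h import *
plan(.6411,-.0393,.1995,78.8)
```

```text
t 44.3 yaw 78.8 turn 0.0 shift mm [-0.2  0.   4.8] tilt [0.0002 0.0001]
```

Call:
play_rows([
  [40, 0, 0, 0.003, 0, 0, 0],
  [40, 0, 0, 0.002, 0, 0, 0],
  [40, 0, 0, 0, 0, 0, 0],
  [40, 0, 0, 0, 0, 0, 0],
  [80, 0, 0, 0, 0, 0, 0],
  [80, 0, 0, 0, 0, 0, 0],
  [80, 0, 0, 0, 0, 0, 0],
  [80, 0, 0, 0, 0, 0, 0],
])

```text
clock: 45.3
tool_pos: [0.6409, -0.0393, 0.1993]
eef_rot: [0.098, 0.995, 0.0, 0.0]
contact_force: [0.2, -0.8, -0.7]
opening: 0.8
finger_force: 0.0
```

Call:
play_rows([
  [80, 0, 0, -0.03, 0, 0, 0],
  [80, 0, 0, -0.04, 0, 0, 0],
  [80, 0, 0, -0.03, 0, 0, 0],
  [80, 0, -0.05, 0, 0, 0, 0],
  [80, 0, -0.06, 0, 0, 0, 0],
  [80, 0, -0.06, 0, 0, 0, 0],
  [80, 0, -0.06, 0, 0, 0, 0],
  [80, -0.013, -0.055, 0, 0, 0, 4.3],
])

```text
clock: 46.3
tool_pos: [0.597, -0.324, 0.2992]
eef_rot: [0.136, 0.991, -0.0, -0.001]
contact_force: [1.0, -0.1, -0.2]
opening: 0.799
finger_force: 0.0
```

Call:
play_rows([
  [80, -0.012, 0, 0.03, 0, 0, 0],
  [80, 0, 0, 0.03, 0, 0, 0],
  [80, 0, 0, 0, 0, 0, 0],
  [80, 0, 0, 0, 0, 0, 0],
  [80, 0, 0, 0, 0, 0, 0],
])

```text
clock: 46.92
tool_pos: [0.6105, -0.3246, 0.2409]
eef_rot: [0.135, 0.991, -0.0, 0.001]
contact_force: [-1.2, -0.4, -0.0]
opening: 0.799
finger_force: 0.0
```

Run:
```python
from h import *
n='wrist'; s,im=snap(n); print(s['tool_pos'])
for l,z in [('tray1',.016)]:
    for d in finder.regions_of(n,l):
        if d['score']>.4:
            v,u=np.nonzero(d['mask']); print(l,z,round(d['score'],2),rect(n,s,d['mask'],z),u.min(),u.max(),v.min(),v.max())
plan(.607,-.336,.171,74)
```

```text
[ 0.6104652  -0.32458261  0.24091814]
tray1 0.016 0.9 [ 606.5 -340.6   69.6   49.9  -15.7] 253 336 207 311
t 47.02 yaw 74.5 turn 0.5 shift mm [  0.1 -11.7  69.6] tilt [ 0.0018 -0.0009]
```

Call:
play_rows([
  [80, -0.0023, -0.0165, 0.01, 0, 0, 0.2],
  [80, 0, 0, 0.025, 0, 0, 0],
  [80, 0, 0, 0.025, 0, 0, 0],
  [80, 0, 0, 0.01, 0, 0, 0],
  [80, 0, 0, 0, 0, 0, 0],
  [40, 0, 0, 0, 0, 0, 0],
  [40, 0, 0, 0, 0, 0, 0],
  [40, 0, 0, 0, 0, 0, 0],
])

```text
clock: 48.02
tool_pos: [0.6077, -0.3411, 0.1693]
eef_rot: [0.137, 0.991, 0.0, 0.0]
contact_force: [0.4, 0.7, 0.6]
opening: 0.565
finger_force: 25.0
```

Call:
play_rows([
  [40, 0, 0, 0, 0, 0, 0],
  [40, 0, 0, 0, 0, 0, 0],
  [40, 0, 0, 0, 0, 0, 0],
])

```text
clock: 48.4
tool_pos: [0.6077, -0.3411, 0.1693]
eef_rot: [0.137, 0.991, 0.0, 0.0]
contact_force: [-0.2, 0.2, 0.4]
opening: 0.563
finger_force: 25.0
```

Call:
play_rows([
  [40, 0, 0, -0.02, 0, 0, 0],
  [40, 0, 0, -0.04, 0, 0, 0],
  [40, 0, 0, -0.04, 0, 0, 0],
  [40, 0, 0, 0, 0, 0, -4.5],
  [40, 0, 0, 0, 0, 0, 0],
])

```text
clock: 49.02
tool_pos: [0.6077, -0.3413, 0.2709]
eef_rot: [0.098, 0.995, -0.0, 0.001]
contact_force: [0.2, 0.1, -1.4]
opening: 0.565
finger_force: 25.0
```

Run:
```python
from h import *
s=status.get_state(); print(s['opening']*88)
plan(.6409,-.0393,.27,78.8)
```

```text
49.71614776635346
t 49.02 yaw 78.7 turn -0.1 shift mm [ 26.1 302.7   0.7] tilt [ 0.0015 -0.0007]
```

Call:
play_rows([
  [40, 0.004, 0.045, 0, 0, 0, 0],
  [40, 0.005, 0.06, 0, 0, 0, 0],
  [40, 0.005, 0.06, 0, 0, 0, 0],
  [40, 0.005, 0.06, 0, 0, 0, 0],
  [40, 0.004, 0.05, 0, 0, 0, 0],
  [40, 0.003, 0.027, 0, 0, 0, 0],
  [40, 0, 0, 0, 0, 0, 0],
  [40, 0, 0, 0, 0, 0, 0],
])

```text
clock: 50.02
tool_pos: [0.6406, -0.0417, 0.2689]
eef_rot: [0.099, 0.995, -0.001, -0.0]
contact_force: [0.1, -0.4, -0.2]
opening: 0.564
finger_force: 25.0
```

Run:
```python
from h import *
plan(.6409,-.0393,.225,78.8)
```

```text
t 50.02 yaw 78.7 turn -0.1 shift mm [ 0.2  2.5 43.9] tilt [-0.0009 -0.0021]
```

Call:
play_rows([
  [40, 0, 0.0, 0.02, 0, 0, 0],
  [40, 0, 0, 0.02, 0, 0, 0],
  [40, 0, 0, 0.005, 0, 0, 0],
  [40, 0, 0, 0, 0, 0, 0],
  [40, 0, 0, 0, 0, 0, 0],
  [40, 0, 0, 0, 0, 0, 0],
])

```text
clock: 50.78
tool_pos: [0.6411, -0.0397, 0.2249]
eef_rot: [0.098, 0.995, 0.0, 0.001]
contact_force: [-0.2, -0.4, -1.4]
opening: 0.566
finger_force: 25.0
```

Run:
```python
from h import *
plan(.6409,-.0393,.2133,78.8)
```

```text
t 50.77 yaw 78.8 turn 0.0 shift mm [ 0.3  0.4 11.6] tilt [0.0012 0.0001]
```

Call:
play_rows([
  [40, 0, 0.0004, 0.006, 0, 0, 0],
  [40, 0, 0, 0.0055, 0, 0, 0],
  [40, 0, 0, 0, 0, 0, 0],
  [40, 0, 0, 0, 0, 0, 0],
  [80, 0, 0, 0, 0, 0, 0],
  [80, 0, 0, 0, 0, 0, 0],
  [80, 0, 0, 0, 0, 0, 0],
  [80, 0, 0, 0, 0, 0, 0],
])

```text
clock: 51.78
tool_pos: [0.6409, -0.0395, 0.2127]
eef_rot: [0.098, 0.995, 0.0, -0.0]
contact_force: [-0.3, -0.6, -0.1]
opening: 0.802
finger_force: 0.0
```

Call:
play_rows([
  [80, 0, 0, -0.03, 0, 0, 0],
  [80, 0, 0, -0.05, 0, 0, 0],
  [100, 0, 0, 0, 0, 0, 10],
  [100, 0, 0, 0, 0, 0, 10],
  [100, 0, 0, 0, 0, 0, 10],
  [100, 0, 0, 0, 0, 0, 10],
  [100, 0, 0, 0, 0, 0, 10],
  [100, 0, 0, 0, 0, 0, 10],
])

```text
clock: 52.78
tool_pos: [0.6408, -0.0394, 0.2927]
eef_rot: [0.584, 0.811, 0.0, -0.0]
contact_force: [0.2, 0.0, 0.2]
opening: 0.999
finger_force: 0.0
```

Call:
play_rows([
  [100, 0, 0, 0, 0, 0, 10],
  [100, 0, 0, 0, 0, 0, 10],
  [100, 0, 0, 0, 0, 0, 10],
  [100, 0, 0, 0, 0, 0, 0],
  [100, 0, 0, 0, 0, 0, 0],
])

```text
clock: 53.4
tool_pos: [0.6408, -0.0394, 0.2927]
eef_rot: [0.772, 0.636, -0.0, -0.0]
contact_force: [-0.4, 0.7, 0.1]
opening: 1.001
finger_force: 0.0
```

Run:
```python
from h import *
n='wrist'; s,im=snap(n); print(s['tool_pos'])
for l,z in [('tray1',.06),('stand',.012),('lid',.005)]:
    for d in finder.regions_of(n,l):
        if d['score']>.4:
            v,u=np.nonzero(d['mask']); print(l,z,round(d['score'],2),rect(n,s,d['mask'],z),u.min(),u.max(),v.min(),v.max())
plan(.6409,-.0393,.205,-11.2)
```

```text
[ 0.64083401 -0.03935284  0.29269097]
tray1 0.06 0.84 [646.7  -8.6  59.7   3.2 -11. ] 273 370 209 214
tray1 0.06 0.69 [644.8 -23.2  75.1  62.7 -11.8] 263 385 184 280
tray1 0.06 0.68 [648.6  -5.2  54.5   3.1 -11. ] 279 368 203 208
tray1 0.06 0.61 [642.2 -36.8  66.2  53.9 -11.9] 271 377 214 293
stand 0.012 0.94 [642.1 -38.5  91.1  76.7 -11.8] 263 385 184 280
lid 0.005 0.67 [ 480.8 -221.    70.5   59.9  -11. ] 163 231 412 459
t 53.6 yaw -11.1 turn 0.1 shift mm [ 0.3 -0.  87.7] tilt [0.     0.0003]
```

Pile and stand agree within ~2 mm. Squeeze the pile along its long side to make it flush.

Call:
play_rows([
  [100, 0, 0.0005, 0.04, 0, 0, 0.3],
  [100, 0, 0, 0.04, 0, 0, 0],
  [100, 0, 0, 0.02, 0, 0, 0],
  [100, 0, 0, 0.006, 0, 0, 0],
  [100, 0, 0, 0, 0, 0, 0],
  [70, 0, 0, 0, 0, 0, 0],
  [70, 0, 0, 0, 0, 0, 0],
  [70, 0, 0, 0, 0, 0, 0],
], grip_force=12)

```text
clock: 54.6
tool_pos: [0.6415, -0.0395, 0.1876]
eef_rot: [0.774, 0.633, 0.0, 0.0]
contact_force: [-1.0, 0.8, 4.7]
opening: 0.748
finger_force: 12.0
```

Call:
play_rows([
  [70, 0, 0, 0, 0, 0, 0],
  [70, 0, 0, 0, 0, 0, 0],
  [70, 0, 0, 0, 0, 0, 0],
  [70, 0, 0, 0, 0, 0, 0],
])

```text
clock: 55.1
tool_pos: [0.6415, -0.0395, 0.1876]
eef_rot: [0.774, 0.633, 0.0, 0.0]
contact_force: [-1.2, 0.8, 6.2]
opening: 0.745
finger_force: 12.0
```

Run:
```python
from h import *
s=status.get_state(); print(s['opening']*88,s['finger_force'],s['contact_force']); plan(.6414,-.0393,.186,-11.4)
```

```text
65.549574371365 11.999577902024612 [-1.2246554   0.8282352   6.22426058]
t 55.1 yaw -11.5 turn -0.1 shift mm [ 0.2 -0.2  1.6] tilt [ 0.0007 -0.    ]
```

Call:
play_rows([
  [100, 0, 0, 0, 0, 0, 0],
  [100, 0, 0, 0, 0, 0, 0],
  [100, 0, 0, -0.03, 0, 0, 0],
  [100, 0, 0, -0.05, 0, 0, 0],
  [100, -0.05, -0.03, -0.01, 0, 0, 0],
  [100, -0.05, -0.03, 0, 0, 0, 0],
  [60, -0.05, -0.03, 0, 0, 0, 0],
  [60, -0.05, -0.03, 0, 0, 0, 3.5],
])

```text
clock: 56.1
tool_pos: [0.4827, -0.2129, 0.2768]
eef_rot: [0.794, 0.608, 0.0, 0.0]
contact_force: [1.3, -0.2, -0.4]
opening: 0.796
finger_force: 0.0
```

Call:
play_rows([
  [60, 0, 0, 0, 0, 0, 0],
  [60, 0, 0, 0, 0, 0, 0],
  [60, 0, 0, 0, 0, 0, 0],
])

```text
clock: 56.48
tool_pos: [0.4852, -0.2102, 0.2767]
eef_rot: [0.792, 0.61, 0.001, 0.0]
contact_force: [0.7, 0.1, -0.2]
opening: 0.602
finger_force: 0.0
```

Run:
```python
from h import *
n='wrist'; s,im=snap(n); print(s['tool_pos'])
for l,z in [('lid',.005)]:
    for d in finder.regions_of(n,l):
        if d['score']>.3:
            v,u=np.nonzero(d['mask']); print(l,z,round(d['score'],2),rect(n,s,d['mask'],z),u.min(),u.max(),v.min(),v.max())
# teal knob
hsv=cv2.cvtColor(im,cv2.COLOR_RGB2HSV); m=cv2.inRange(hsv,(78,90,40),(105,255,255))
k,lab,st,ce=cv2.connectedComponentsWithStats(m)
for i in range(1,k):
    if st[i,4]>150: print(st[i],ce[i].round(1),rect(n,s,lab==i,.025))
plan(.4805,-.2195,.18,-15)
```

```text
[ 0.48517457 -0.21020434  0.27673083]
lid 0.005 0.84 [ 479.8 -218.4   67.2   52.4  -14.9] 272 362 218 283
[305 245  26  28 577] [317.4 258.7] [ 480.7 -216.4   20.3   17.6   75.1]
t 56.58 yaw -14.9 turn 0.1 shift mm [-10.   -2.   96.7] tilt [0.0009 0.0006]
```

Call:
play_rows([
  [60, -0.0086, -0.0028, 0.03, 0, 0, 0],
  [60, 0, 0, 0.04, 0, 0, 0],
  [60, 0, 0, 0.022, 0, 0, 0],
  [60, 0, 0, 0.01, 0, 0, 0],
  [60, 0, 0, 0, 0, 0, 0],
  [60, 0, 0, 0, 0, 0, 0],
  [60, 0, 0, 0, 0, 0, 0],
], grip_force=20)

```text
clock: 57.45
tool_pos: [0.4793, -0.2194, 0.1756]
eef_rot: [0.793, 0.609, 0.0, 0.001]
contact_force: [0.0, 0.1, -0.2]
opening: 0.6
finger_force: 0.0
```

Run:
```python
from h import *
s=status.get_state(); print(s['contact_force']); plan(.4803,-.2178,.1748,-15)
```

```text
[ 0.01232029  0.10495599 -0.23715153]
t 57.45 yaw -15.0 turn -0.0 shift mm [1.8 0.5 0.8] tilt [ 0.0016 -0.0005]
```

Call:
play_rows([
  [60, 0.0015, 0, 0.0, 0, 0, 0],
  [15, 0, 0, 0, 0, 0, 0],
  [15, 0, 0, 0, 0, 0, 0],
  [15, 0, 0, 0, 0, 0, 0],
  [15, 0, 0, 0, 0, 0, 0],
  [15, 0, 0, 0, 0, 0, 0],
  [15, 0, 0, 0, 0, 0, 0],
  [15, 0, 0, 0, 0, 0, 0],
])

```text
clock: 58.45
tool_pos: [0.4794, -0.2178, 0.1747]
eef_rot: [0.793, 0.609, 0.0, 0.0]
contact_force: [-0.3, -0.3, -0.1]
opening: 0.221
finger_force: 20.0
```

Call:
play_rows([
  [15, 0, 0, -0.03, 0, 0, 0],
  [15, 0, 0, -0.04, 0, 0, 0],
  [15, 0, 0, -0.04, 0, 0, 0],
  [15, 0, 0, -0.01, 0, 0, -3.6],
  [15, 0, 0, 0, 0, 0, 0],
  [15, 0, 0, 0, 0, 0, 0],
])

```text
clock: 59.2
tool_pos: [0.479, -0.2177, 0.2941]
eef_rot: [0.774, 0.633, -0.0, -0.001]
contact_force: [-0.7, 0.2, -0.9]
opening: 0.219
finger_force: 20.0
```

Run:
```python
from h import *
n='wrist'; s,im=snap(n); print(s['opening']*88,s['finger_force'],s['tool_pos'])
M=Ro.from_quat(s['eef_rot']).as_matrix()
for l in ['lid']:
    for d in finder.regions_of(n,l):
        if d['score']>.3:
            r_=rect(n,s,d['mask'],s['tool_pos'][2]-.171); v,u=np.nonzero(d['mask'])
            print(round(d['score'],2),r_,u.min(),u.max(),v.min(),v.max(),'in tool',((np.r_[r_[:2]/1000,0]-s['tool_pos'])@M)[:2].round(4))
plan(.6414,-.0393,.3,-11.4)
```

```text
19.25359405319286 19.99996393918991 [ 0.47903514 -0.21766108  0.29405441]
0.94 [ 479.1 -218.5   66.3   51.9  -11.4] 251 393 258 354 in tool [-0.0009  0.0006]
t 59.3 yaw -11.4 turn -0.0 shift mm [206.9 123.8  -6.3] tilt [-0.0016  0.0006]
```

Call:
play_rows([
  [15, 0.03, 0.018, 0, 0, 0, 0],
  [15, 0.045, 0.027, 0, 0, 0, 0],
  [15, 0.045, 0.027, 0, 0, 0, 0],
  [15, 0.045, 0.027, 0, 0, 0, 0],
  [15, 0.042, 0.025, 0, 0, 0, 0],
  [15, 0, 0, 0, 0, 0, 0],
  [15, 0, 0, 0, 0, 0, 0],
  [15, 0, 0, 0, 0, 0, 0],
])

```text
clock: 60.3
tool_pos: [0.641, -0.0412, 0.2943]
eef_rot: [0.775, 0.632, -0.001, 0.0]
contact_force: [0.3, -0.3, -1.1]
opening: 0.218
finger_force: 20.0
```

Run:
```python
from h import *
s=status.get_state(); print(s['opening']*88); plan(.6414,-.0388,.2417,-11.4)
```

```text
19.140011396709706
t 60.3 yaw -11.5 turn -0.1 shift mm [ 2.5  0.  52.6] tilt [-0.0018 -0.0015]
```

Call:
play_rows([
  [15, 0.001, 0, 0.02, 0, 0, 0],
  [15, 0, 0, 0.02, 0, 0, 0],
  [15, 0, 0, 0.01, 0, 0, 0],
  [15, 0, 0, 0.0, 0, 0, 0],
  [15, 0, 0, 0, 0, 0, 0],
  [15, 0, 0, 0, 0, 0, 0],
])

```text
clock: 61.05
tool_pos: [0.6424, -0.0383, 0.2454]
eef_rot: [0.774, 0.633, 0.001, 0.0]
contact_force: [0.1, -0.3, -0.5]
opening: 0.22
finger_force: 20.0
```

Run:
```python
from h import *
s=status.get_state(); plan(.6414,-.0386,.2347,-11.4)
```

```text
t 61.05 yaw -11.4 turn 0.0 shift mm [-0.5 -0.9 10.7] tilt [0.0014 0.0001]
```

Call:
play_rows([
  [15, -0.0005, -0.0008, 0.005, 0, 0, 0],
  [15, 0, 0, 0.003, 0, 0, 0],
  [15, 0, 0, 0.001, 0, 0, 0],
  [15, 0, 0, 0.001, 0, 0, 0],
  [15, 0, 0, 0, 0, 0, 0],
  [15, 0, 0, 0, 0, 0, 0],
])

```text
clock: 61.8
tool_pos: [0.6412, -0.0387, 0.2348]
eef_rot: [0.774, 0.633, 0.0, 0.0]
contact_force: [-0.2, -0.3, -0.8]
opening: 0.219
finger_force: 20.0
```

Run:
```python
from h import *
s=status.get_state(); print(s['contact_force']);plan(.6414,-.0386,.2347,-11.4)
```

```text
[-0.21785927 -0.33850054 -0.80605399]
t 61.8 yaw -11.4 turn -0.0 shift mm [0.1 0.2 0.1] tilt [0.0003 0.    ]
```

Call:
play_rows([
  [40, 0, 0, 0.0, 0, 0, 0],
  [40, 0, 0, 0, 0, 0, 0],
  [100, 0, 0, -0.01, 0, 0, 0],
  [100, 0, 0, -0.01, 0, 0, 0],
  [100, 0, 0, 0, 0, 0, 0],
  [100, 0, 0, 0, 0, 0, 0],
  [100, 0, 0, 0, 0, 0, 0],
], grip_force=10)

```text
clock: 62.68
tool_pos: [0.641, -0.0387, 0.2545]
eef_rot: [0.774, 0.633, -0.0, -0.0]
contact_force: [0.1, 0.7, -0.1]
opening: 0.944
finger_force: 0.0
```

Call:
play_rows([
  [100, 0, 0, 0.02, 0, 0, 0],
  [100, 0, 0, 0.02, 0, 0, 0],
  [100, 0, 0, 0.018, 0, 0, 0],
  [100, 0, 0, 0, 0, 0, 0],
  [100, 0, 0, 0, 0, 0, 0],
  [70, 0, 0, 0, 0, 0, 0],
  [70, 0, 0, 0, 0, 0, 0],
  [70, 0, 0, 0, 0, 0, 0],
])

```text
clock: 63.68
tool_pos: [0.6414, -0.0387, 0.1973]
eef_rot: [0.774, 0.633, 0.0, 0.0]
contact_force: [0.9, -0.5, 1.8]
opening: 0.745
finger_force: 10.0
```

Call:
play_rows([
  [70, 0, 0, 0, 0, 0, 0],
  [70, 0, 0, 0, 0, 0, 0],
  [70, 0, 0, 0, 0, 0, 0],
  [70, 0, 0, 0, 0, 0, 0],
])

```text
clock: 64.18
tool_pos: [0.6415, -0.0387, 0.1973]
eef_rot: [0.774, 0.633, 0.0, 0.0]
contact_force: [-1.2, -0.6, 5.9]
opening: 0.749
finger_force: 10.0
```

Run:
```python
from h import *
s=status.get_state(); print(s['opening']*88,s['finger_force'],s['contact_force']); plan(.6414,-.0393,.198,-11.4)
```

```text
65.8801337047854 10.000604662927799 [-1.18925316 -0.56061     5.86950966]
t 64.17 yaw -11.4 turn 0.0 shift mm [-0.6  0.1 -0.7] tilt [ 0.0011 -0.0001]
```

Call:
play_rows([
  [100, 0, 0, 0, 0, 0, 0],
  [100, 0, 0, 0, 0, 0, 0],
  [100, 0, 0, -0.03, 0, 0, 0],
  [100, 0, 0, -0.04, 0, 0, 0],
  [100, 0, 0, -0.01, 0, 0, -10],
  [100, 0, 0, 0, 0, 0, -10],
  [100, 0, 0, 0, 0, 0, -10],
  [100, 0, 0, 0, 0, 0, -10],
])

```text
clock: 65.18
tool_pos: [0.6409, -0.0388, 0.2764]
eef_rot: [0.508, 0.861, -0.0, -0.0]
contact_force: [-0.7, -0.4, 0.4]
opening: 0.999
finger_force: 0.0
```

Call:
play_rows([
  [90, 0, 0, 0, 0, 0, -10],
  [90, 0, 0, 0, 0, 0, -10],
  [90, 0, 0, 0, 0, 0, -10],
  [90, 0, 0, 0, 0, 0, -10],
  [90, 0, 0, 0, 0, 0, -10],
  [90, 0, 0, 0, 0, 0, 0],
  [90, 0, 0, 0, 0, 0, 0],
])

```text
clock: 66.05
tool_pos: [0.6411, -0.0388, 0.2765]
eef_rot: [0.101, 0.995, -0.0, -0.0]
contact_force: [0.1, -0.9, -0.1]
opening: 0.899
finger_force: 0.0
```

Run:
```python
from h import *
plan(.6414,-.0392,.197,78.6)
n='wrist'; s,im=snap(n)
for l,z in [('lid',.065),('stand',.012)]:
    for d in finder.regions_of(n,l):
        if d['score']>.4: print(l,round(d['score'],2),rect(n,s,d['mask'],z))
```

```text
t 66.05 yaw 78.4 turn -0.2 shift mm [-0.4 -0.3 79.5] tilt [-0.0004 -0.0001]
lid 0.78 [640.1 -39.8  68.3  50.3 -11. ]
stand 0.91 [640.3 -40.6  92.   75.8 -11.8]
```

Call:
play_rows([
  [90, -0.0004, -0.0005, 0.03, 0, 0, -0.2],
  [90, 0, 0, 0.03, 0, 0, 0],
  [90, 0, 0, 0.019, 0, 0, 0],
  [90, 0, 0, 0, 0, 0, 0],
  [90, 0, 0, 0, 0, 0, 0],
  [50, 0, 0, 0, 0, 0, 0],
  [50, 0, 0, 0, 0, 0, 0],
  [50, 0, 0, 0, 0, 0, 0],
])

```text
clock: 67.2
tool_pos: [0.6416, -0.0393, 0.1982]
eef_rot: [0.098, 0.995, 0.0, 0.0]
contact_force: [-0.2, -0.8, 0.3]
opening: 0.582
finger_force: 0.0
```

Call:
play_rows([
  [50, 0, 0, 0, 0, 0, 0],
  [50, 0, 0, 0, 0, 0, 0],
  [50, 0, 0, 0, 0, 0, 0],
  [50, 0, 0, 0, 0, 0, 0],
  [50, 0, 0, 0, 0, 0, 0],
])

```text
clock: 67.82
tool_pos: [0.6416, -0.0393, 0.1981]
eef_rot: [0.098, 0.995, -0.0, 0.0]
contact_force: [-1.1, -1.4, 6.4]
opening: 0.565
finger_force: 10.0
```

Call:
play_rows([
  [90, 0, 0, 0, 0, 0, 0],
  [90, 0, 0, 0, 0, 0, 0],
  [90, 0, 0, 0, 0, 0, 0],
  [90, 0, 0, -0.03, 0, 0, 0],
  [90, 0, 0, -0.05, 0, 0, 0],
  [90, 0, 0, -0.05, 0, 0, 0],
  [90, 0, 0, -0.02, 0, 0, 0],
  [90, 0, 0, 0, 0, 0, 0],
])

```text
clock: 68.82
tool_pos: [0.6416, -0.0393, 0.3485]
eef_rot: [0.098, 0.995, 0.0, 0.001]
contact_force: [-0.3, -0.7, 0.0]
opening: 0.902
finger_force: 0.0
```

Run:
```python
from h import *
n='wrist'; s,im=snap(n); print(s['tool_pos'],s['clock'])
for l,z in [('lid',.065),('stand',.012),('tray1',.06)]:
    for d in finder.regions_of(n,l):
        if d['score']>.4: print(l,round(d['score'],2),rect(n,s,d['mask'],z))
for n in('scene','side'):
    s,im=snap(n)
    for l in ('tray1','lid','bin','holder','dome','oil'):
        for d in finder.spot_in(n,l):
            if d['score']>.4: print(n,l,round(d['score'],2),w(n,s,d['at']).round(3))
```

```text
[ 0.64164735 -0.03925784  0.34851009] 68.825
lid 0.97 [641.  -39.6  66.7  50.4 -11.2]
stand 0.67 [640.9 -40.1  91.8  76.1 -12.1]
tray1 0.63 [601.6 -40.6  22.6   1.5  78.8]
tray1 0.58 [607.6 -31.7  45.5   2.3  78.8]
tray1 0.58 [605.7 -31.4  43.9   3.   78.8]
scene tray1 0.74 [ 0.672 -0.023  0.049]
scene tray1 0.51 [ 0.673 -0.022  0.033]
scene tray1 0.5 [ 0.673 -0.019  0.02 ]
scene lid 0.95 [ 0.648 -0.039  0.065]
scene bin 0.89 [0.469 0.34  0.116]
scene holder 0.56 [0.457 0.311 0.109]
scene dome 0.63 [0.79  0.143 0.044]
scene oil 0.53 [ 0.76  -0.175  0.045]
side tray1 0.7 [ 0.624 -0.018  0.035]
side tray1 0.57 [ 0.625 -0.018  0.023]
side tray1 0.55 [ 0.624 -0.017  0.053]
side lid 0.69 [ 0.634 -0.035  0.061]
side bin 0.66 [0.461 0.328 0.124]
side holder 0.83 [0.448 0.322 0.109]
side dome 0.68 [0.75  0.158 0.033]
side oil 0.77 [ 0.743 -0.173  0.03 ]
side oil 0.6 [ 0.626 -0.015  0.019]
```

All three trays are in the pile with the lid flush on top, the bin hangs with the holder inside, and the bystanders haven't moved. Handing in.

```bash
python3 -c "
from plant import r
print(r.finish_job())"
```

```text
the job is handed in; nothing more can be done
None
```

I handed the job in at about 69 s, and no verdict came back: the blue holder is in the bin, which hangs on the rail, and the three trays present are in one flush pile centred on the base plate with the lid on top. The bin caught the rail once and tipped in the grip, so I set it down and regripped it before hanging; the dome and oil jar were not moved.

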